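Pack the hand-printing kit and close its carton

TASK

Pack the carton: put every narrow-capped ink bottle, square wash can and hand stamp that is out on the bench inside it, side by side, each standing upright on the carton's floor and set down gently, not dropped in. Once all are in, close the carton: fold the two short end flaps down flat first, then the two long flaps down flat over them. Leave everything else on the bench where it is.

Things in the scene. Friction and masses are not known exactly. Their poses are not given: they have to be found in the camera images.
- ink_red: round red ink bottle with a paper label, 64 mm across, foot bevelled 4 mm, sides to 48 mm, then a sloping shoulder up to 60 mm, with a black screw cap 24 mm across from 60 to 92 mm above the base (grip it there, from above), 0.3 kg; origin: centre of its base, z up. Part of the kit; not present in every run
- ink_blue: round blue ink bottle with a paper label, 64 mm across, foot bevelled 4 mm, sides to 48 mm, then a sloping shoulder up to 60 mm, with a black screw cap 24 mm across from 60 to 92 mm above the base (grip it there, from above), 0.3 kg; origin: centre of its base, z up. Part of the kit; not present in every run
- ink_yellow: round yellow ink bottle with a paper label, 64 mm across, foot bevelled 4 mm, sides to 48 mm, then a sloping shoulder up to 60 mm, with a black screw cap 24 mm across from 60 to 92 mm above the base (grip it there, from above), 0.3 kg; origin: centre of its base, z up. Part of the kit; not present in every run
- can_silver: square silver-white press-wash can, 64 x 64 mm, body 60 mm high with 4 mm chamfered edges at top and foot, with a red round screw cap 24 mm across from 60 to 92 mm above the base (grip it there, from above), 0.35 kg; origin: centre of its base, x and y square to its sides, z up. Part of the kit; not present in every run
- can_green: square green press-wash can, 64 x 64 mm, body 60 mm high with 4 mm chamfered edges at top and foot, with a red round screw cap 24 mm across from 60 to 92 mm above the base (grip it there, from above), 0.35 kg; origin: centre of its base, x and y square to its sides, z up. Part of the kit; not present in every run
- stamp_small: small hand stamp: pale wooden block 64 x 64 x 34 mm with 4 mm chamfered edges, upright round dark wooden handle 24 mm across on its centre, up to 92 mm above the base, 0.22 kg; origin: centre of its base, x and y square to its sides, z up. Part of the kit; not present in every run
- stamp_long: long hand stamp: wooden block 64 mm (its x) by 132 mm (its y) by 34 mm high with 4 mm chamfered edges, upright square dark wooden handle 24 x 24 mm (sides along x and y) on its centre, up to 92 mm above the base, 0.35 kg; origin: centre of its base, z up. Part of the kit, always present
- carton: open cardboard carton fixed to the bench, inside 138 mm (its x, away from the robot) by 206 mm (its y, to the left), board 4 mm thick, floor at 4 mm; end walls (+y, -y) 104 mm high, long walls (+x, -x) 108 mm. The kit just fits, two abreast and three along; the long stamp takes the room of two, along or across. Origin: centre of its underside, z up; turned up to 0.2 rad either way
- flap_far (a joint): angle of the long flap, 212 mm wide, hinged on the long wall farther from the robot (+x of the carton); crease on the carton's outer top edge, at x = +73 mm, z = 109 mm in the carton's frame; 72 mm from crease to free edge, 4 mm thick: 0 = folded down flat over the carton, 1.57 = upright, more = leaning outward, limit 2.9 rad. It stays where it is left (0.03 N m) and yields to a light push
- flap_near (a joint): angle of the long flap, 212 mm wide, hinged on the long wall nearer the robot (-x of the carton); crease on the carton's outer top edge, at x = -73 mm, z = 109 mm in the carton's frame; 72 mm from crease to free edge, 4 mm thick: 0 = folded down flat over the carton, 1.57 = upright, more = leaning outward, limit 2.9 rad. It stays where it is left (0.03 N m) and yields to a light push
- flap_left (a joint): angle of the short end flap, 136 mm wide, hinged on the end wall at +y of the carton; crease on the carton's outer top edge, at y = +107 mm, z = 104 mm in the carton's frame; 72 mm from crease to free edge, 4 mm thick: 0 = folded down flat over the carton, 1.57 = upright, more = leaning outward, limit 2.9 rad. It stays where it is left (0.03 N m) and yields to a light push
- flap_right (a joint): angle of the short end flap, 136 mm wide, hinged on the end wall at -y of the carton; crease on the carton's outer top edge, at y = -107 mm, z = 104 mm in the carton's frame; 72 mm from crease to free edge, 4 mm thick: 0 = folded down flat over the carton, 1.57 = upright, more = leaning outward, limit 2.9 rad. It stays where it is left (0.03 N m) and yields to a light push
- tin_wide: bystander, to be left alone: wide low steel ink tin with a black band, 84 mm across, 60 mm high, no narrow cap; origin centre of its base
- brayer_red: bystander, to be left alone: ink roller lying down, grey roller 38 mm thick and 100 mm wide, red frame and handle, 190 mm long; origin on the bench below the roller's middle, handle towards -x
- brayer_wood: bystander, to be left alone: small ink roller lying down, black roller 32 mm thick and 60 mm wide, wooden handle, 180 mm long; origin on the bench below the roller's middle, handle towards -x
- palette_knife: bystander, to be left alone: palette knife lying flat, 200 mm long
- type_block: bystander, to be left alone: wooden printing block lying flat, 70 x 45 x 23 mm; origin centre of its underside
- tape_roll: bystander, to be left alone: roll of brown tape lying flat, 100 mm across, 48 mm high; origin centre of its underside
- card_stack: bystander, to be left alone: stack of cream cards with a red print, 110 x 150 x 30 mm; origin centre of its underside
Not all that is in view belongs to the job. There is more than one size of the ink_red; the job needs the middle-sized.

How it is judged:
On the way, in this order (a step that is already met when the one before it is completed fails the run):
1. every bottle, can and stamp of the kit stands upright on the floor of the carton (z of each of ink_red, ink_blue, ink_yellow, can_silver, can_green, stamp_small, stamp_long in the frame of carton below 0.014 m and x of ink_red in the frame of carton between -0.045 and 0.045 m and y of ink_red in the frame of carton between -0.08 and 0.08 m and angle between each of ink_red, ink_blue, ink_yellow, can_silver, can_green, stamp_small, stamp_long's own z axis and vertical below 0.15 rad and x of ink_blue in the frame of carton between -0.045 and 0.045 m and y of ink_blue in the frame of carton between -0.08 and 0.08 m and x of ink_yellow in the frame of carton between -0.045 and 0.045 m and y of ink_yellow in the frame of carton between -0.08 and 0.08 m and x of can_silver in the frame of carton between -0.045 and 0.045 m and y of can_silver in the frame of carton between -0.08 and 0.08 m and x of can_green in the frame of carton between -0.045 and 0.045 m and y of can_green in the frame of carton between -0.08 and 0.08 m and x of stamp_small in the frame of carton between -0.045 and 0.045 m and y of stamp_small in the frame of carton between -0.08 and 0.08 m and x of stamp_long in the frame of carton between -0.045 and 0.045 m and y of stamp_long in the frame of carton between -0.08 and 0.08 m), for 0.2 s.
2. both short end flaps are folded down flat while both long flaps are still open (value of joint each of flap_left, flap_right below 0.15 rad and value of joint each of flap_near, flap_far above 0.9 rad), for 0.2 s.
At the end, for the whole second after the job is handed in: Every bottle, can and stamp that is present stands in the carton at rest, its base within 10 mm of the carton's floor and tilted less than 0.15 rad, and all four flaps are folded down to within 0.15 rad of flat (all of step 1 and value of joint each of flap_left, flap_right, flap_near, flap_far below 0.15 rad and linear speed of each of ink_red, ink_blue, ink_yellow, can_silver, can_green, stamp_small, stamp_long below 0.03 m/s); the robot touches nothing.
It fails at once if a thing of the kit is dropped into the carton (it moves faster than 1.2 m/s inside it) ((linear speed of ink_red above 1.2 m/s and z of ink_red in the frame of carton below 0.09 m and x of ink_red in the frame of carton between -0.045 and 0.045 m and y of ink_red in the frame of carton between -0.08 and 0.08 m) or (linear speed of ink_blue above 1.2 m/s and z of ink_blue in the frame of carton below 0.09 m and x of ink_blue in the frame of carton between -0.045 and 0.045 m and y of ink_blue in the frame of carton between -0.08 and 0.08 m) or (linear speed of ink_yellow above 1.2 m/s and z of ink_yellow in the frame of carton below 0.09 m and x of ink_yellow in the frame of carton between -0.045 and 0.045 m and y of ink_yellow in the frame of carton between -0.08 and 0.08 m) or (linear speed of can_silver above 1.2 m/s and z of can_silver in the frame of carton below 0.09 m and x of can_silver in the frame of carton between -0.045 and 0.045 m and y of can_silver in the frame of carton between -0.08 and 0.08 m) or (linear speed of can_green above 1.2 m/s and z of can_green in the frame of carton below 0.09 m and x of can_green in the frame of carton between -0.045 and 0.045 m and y of can_green in the frame of carton between -0.08 and 0.08 m) or (linear speed of stamp_small above 1.2 m/s and z of stamp_small in the frame of carton below 0.09 m and x of stamp_small in the frame of carton between -0.045 and 0.045 m and y of stamp_small in the frame of carton between -0.08 and 0.08 m) or (linear speed of stamp_long above 1.2 m/s and z of stamp_long in the frame of carton below 0.09 m and x of stamp_long in the frame of carton between -0.045 and 0.045 m and y of stamp_long in the frame of carton between -0.08 and 0.08 m)).
It fails at once if something that is not part of the kit is moved by more than 60 mm (distance of any of tin_wide, brayer_red, brayer_wood, palette_knife, type_block, tape_roll, card_stack from where it was at the start of the episode above 0.06 m).
Of ink_red, ink_blue, ink_yellow, can_silver, can_green, stamp_small only 3 to 4 are there at a start; the rules pass over those that are not, and their reading is None.
At some moment in a run one of ink_red, ink_blue, ink_yellow, can_silver, can_green, stamp_small, stamp_long may be knocked a few centimetres aside while the robot is not near it.
It also fails if it takes over 208 s, if anything falls off the work surface, if the arm or the gripper's body presses on something with over 40 N, if the wrist force passes 120 N, or if a joint passes its speed limit or range.

ROBOT

A 7-joint arm with a two-finger parallel gripper is mounted at the origin on the work surface. World frame = base frame: x ahead of the robot, y to its left, z up, the work surface at z = 0. Lengths are in m, angles in rad, forces in N, time in s.
With the tool pointing down it reaches from about 0.4 to 0.85 m from the base axis. Payload 10.4 kg.
Tool frame: the origin (TCP) lies at the very end of the fingers, on their centre line; the grasp point (between the pads) lies 19 mm behind it; z points along the fingers, y is the line along which they close (so a half turn about z gives the same grasp; the last joint's range is limited). The gripper opens to 87 mm and grips with 3 to 60 N. Pads are 19 mm wide; open, the fingers measure 117 mm over their backs; the gripper's body (75 mm by 190 mm) begins 51 mm behind the grasp point.
Start: joints at [1.277, 0.332, -0.065, 1.46, 0.022, 1.35, -0.088], TCP at [0.167, -0.602, 0.223] pointing down, gripper open.
Joint ranges: [-2.6, 2.6], [-0.5, 2.12], [-1.47, 1.34], [0.16, 2.42], [-1.27, 4.41], [0.06, 2.06], [-2.6, 2.6]. Speed limits (rad/s): [2.22, 2.22, 2.79, 2.79, 3.14, 3.14, 3.14].

INTERFACE

Orientations are given as a unit quaternion [x, y, z, w].
In Python, from bench import read_state, cams, workorder gives the robot as it stands.
- The arm moves only by the shell command python3 -m crank 'ROWS' [FORCE]. ROWS is text: rows parted by semicolons, each of 5 numbers parted by spaces: the shift along the tool's x, y, z scaled (see below), then the turn about the tool's z scaled (see below), then the opening, from -1 (shut) to 1 (fully open). In form: dx dy dz yaw jaw; .... A call has 1 to 10 rows; each row shifts and turns the commanded pose from where the row before left it, along the tool's axes as they then stand; what a row does not reach is not made up. The controller multiplies each number of a shift by 200 mm and each number of a turn by 90 degrees. A row lasts 1/10 s, in which the tool goes at most 50 mm and 8.59 degrees, less where a joint would pass 70% of its speed; a pose out of reach is approached as far as the arm can. A call with a number of a shift or a turn outside -1 to 1 is refused whole. A call with a gripper value outside its range is refused whole. The fingers move at their own pace and stop on an object; FORCE is the grip in N (left out, the last holds). Time passes only in rows, so rows that do not move let the fingers close. It gives the time, the measured TCP pose, the force, the opening and the grip force at its end, in the units of the state.
- read_state(): the state, without advancing time (a new reading comes with each control period).
- cams.camera(name): name is "scene" or "top" or "wrist"; returns a dict with "img" (400x640x3 uint8, blue, green, red), "K" (3x3 intrinsics, pixels), "dist" ([k1, k2, p1, p2, k3] as OpenCV has them; the pictures are not rectified), "xyz" and "attitude" of the camera in the world; the wrist camera has in their place "mount" (4x4, takes a point from camera to tool coordinates, whose origin is the TCP and whose axes are the flange's). Camera axes: x right, y down, z forward; pixel columns grow to the right and rows downward; lengths in m; the calibration is good to about 2 mm. A picture is of the moment at which its call begins: read the wrist's pose just before it. There is no depth.
- workorder.close_job(): hands the job in; it is judged then, once.
The state is a dict: "time": time; "joint_positions": joint angles; "joint_vel": joint speeds; "joint_torque": joint torques, N m; "ee_pos": TCP position; "eef_rot": TCP orientation; "ft_force": force on the tool from outside, world axes, zero at the start; "torque": the same for the moment, N m; "width": finger opening in m; "grip_force": force on a finger pad.
Only numpy, scipy, OpenCV 4.12 (cv2) and the standard library are available. Lean on these libraries where they do the work, as an engineer would, in place of code of your own. Each camera call takes 0.05 s, during which the arm holds its last target. There are 200 camera calls.

## Working session

There is one attempt and no reset: what is moved stays moved. The work goes in short steps, Python scripts to look and compute and a shell command to move; the robot and the scene stay as the last step left them, time stands still between calls to the robot, and variables do not carry over. Pictures are saved under pics/ and viewed, at most 14 in all, crops included, and the job is handed in when it is done.

```bash
ls; mkdir -p pics; python3 - <<'E'
from bench import read_state, cams
import cv2,numpy as np
s=read_state();print(s)
for n in("scene","top","wrist"):
    c=cams.camera(n);cv2.imwrite(f"pics/{n}0.png",c["img"])
    print(n,{k:np.round(v,4).tolist() for k,v in c.items() if k!="img"})
E
```

```text
pics
{'time': 0.0, 'joint_positions': array([ 1.2774139 ,  0.33285361, -0.06472646,  1.46089688,  0.02159318,
        1.34992052, -0.08849943]), 'joint_vel': array([ 1.66477062e-03,  5.68579447e-05, -1.42644053e-03,  8.84496407e-04,
        1.52023770e-04, -7.42283026e-04, -1.12053040e-04]), 'joint_torque': array([-9.63997009e-04, -6.23276854e+01,  2.46131024e-02, -3.89900243e+01,
       -6.12559961e-02,  4.00157191e-02,  1.26593654e-04]), 'ee_pos': array([ 0.16709035, -0.60186109,  0.22178663]), 'eef_rot': array([ 9.90845386e-01,  1.34999788e-01, -1.17419919e-04, -6.81476303e-04]), 'ft_force': array([-0.58906578,  0.63742706,  0.01576172]), 'torque': array([0.07071617, 0.01348155, 0.02809891]), 'grip_force': 0.0, 'width': 0.08708556377291646}
scene {'K': [[450.4382, 0.0, 322.5663], [0.0, 450.4382, 193.9198], [0.0, 0.0, 1.0]], 'dist': [-0.0912, 0.0, 0.0, 0.0, 0.0], 'xyz': [1.0792, 0.7425, 1.1409], 'attitude': [0.2811, 0.8926, -0.3338, -0.1134]}
top {'K': [[369.2128, 0.0, 321.705], [0.0, 369.2128, 201.021], [0.0, 0.0, 1.0]], 'dist': [-0.0501, 0.0, 0.0, 0.0, 0.0], 'xyz': [0.3815, 0.0282, 1.2632], 'attitude': [-0.7024, 0.7083, -0.0479, 0.0514]}
wrist {'K': [[279.2728, 0.0, 325.0857], [0.0, 279.2728, 201.6575], [0.0, 0.0, 1.0]], 'dist': [-0.0384, 0.0, 0.0, 0.0, 0.0], 'mount': [[-0.0009, -0.9563, -0.2923, 0.0802], [1.0, -0.001, 0.0001, 0.0003], [-0.0004, -0.2923, 0.9563, -0.1629], [0.0, 0.0, 0.0, 1.0]]}
```

View pics/top0.png

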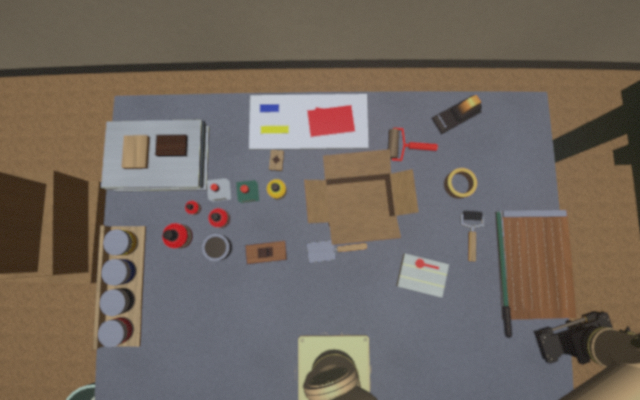

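View pics/scene0.png

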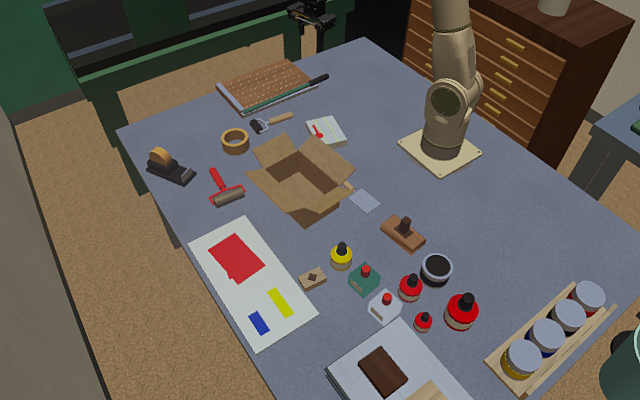

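Top view: the kit shows the silver can (218,189), green can (248,190), yellow ink (277,188), long stamp (265,252) and the carton (360,200). There are three red bottles in it, at (192,207) small, (219,217) middle and (175,236) large. The middle-sized one at (219,217) fits; I'll check it by diameter and in a crop.

```bash
cat > h.py <<'E'
import cv2,numpy as np
from scipy.spatial.transform import Rotation as R
from bench import read_state,cams
def cam(n):
    s=read_state();c=cams.camera(n)
    if n=="wrist":
        T=np.eye(4);T[:3,:3]=R.from_quat(s["eef_rot"]).as_matrix();T[:3,3]=s["ee_pos"];M=T@np.array(c["mount"])
        c["R"],c["o"]=M[:3,:3],M[:3,3]
    else: c["R"],c["o"]=R.from_quat(c["attitude"]).as_matrix(),np.array(c["xyz"])
    return c
def rays(c,px):
    u=cv2.undistortPoints(np.array(px,float).reshape(-1,1,2),np.array(c["K"]),np.array(c["dist"])).reshape(-1,2)
    return np.c_[u,np.ones(len(u))]@c["R"].T
def plane(c,px,z):
    d=rays(c,px);return c["o"]+d*((z-c["o"][2])/d[:,2])[:,None]
def proj(c,P):
    r,_=cv2.Rodrigues(c["R"].T);return cv2.projectPoints(np.array(P,float).reshape(-1,3),r,-c["R"].T@c["o"],np.array(c["K"]),np.array(c["dist"]))[0].reshape(-1,2)
def hsv(c):return cv2.cvtColor(c["img"],cv2.COLOR_BGR2HSV)
def blobs(m,amin=20):
    n,l,st,ce=cv2.connectedComponentsWithStats(m.astype(np.uint8));return [(ce[i],st[i],l==i) for i in range(1,n) if st[i,4]>=amin]
def yaw(s=None):
    s=s or read_state();m=R.from_quat(s["eef_rot"]).as_matrix();return np.arctan2(m[1,0],m[0,0])
E
python3 - <<'E'
from h import *
c=cam("top");H=hsv(c)
red=((H[...,0]<8)|(H[...,0]>172))&(H[...,1]>150)&(H[...,2]>70)
yel=(abs(H[...,0].astype(int)-26)<5)&(H[...,1]>170)&(H[...,2]>120)
for nm,m in(("red",red),("yel",yel)):
    for ce,st,_ in blobs(m,8):
        if 150<ce[0]<330 and 160<ce[1]<280:print(nm,ce.round(1),st, plane(c,[ce],.05).round(3)[0])
print(plane(c,[[265,252]],.09),plane(c,[[218,189],[248,190],[277,188],[219,217]],.06).round(3))
im=c["img"]
cv2.imwrite("pics/a.png",cv2.resize(im[140:270,150:290],None,fx=4.2,fy=4.2,interpolation=2))
cv2.imwrite("pics/b.png",cv2.resize(im[140:260,290:430],None,fx=5,fy=5,interpolation=2))
E
```

```text
red [214.3 187.1] [212 185   6   5  24] [0.603 0.394 0.05 ]
red [244.1 188.6] [241 186   7   6  33] [0.597 0.293 0.05 ]
red [192.5 207.3] [186 201  12  12  90] [0.536 0.465 0.05 ]
red [218.7 217.7] [209 209  19  18 188] [0.5   0.376 0.05 ]
red [176.5 235.6] [163 224  25  24 338] [0.442 0.515 0.05 ]
yel [276.8 189.5] [268 181  17  17 121] [0.593 0.183 0.05 ]
[[0.38650952 0.21381539 0.09      ]] [[0.595 0.378 0.06 ]
 [0.591 0.278 0.06 ]
 [0.597 0.181 0.06 ]
 [0.502 0.372 0.06 ]]
```

View pics/a.png

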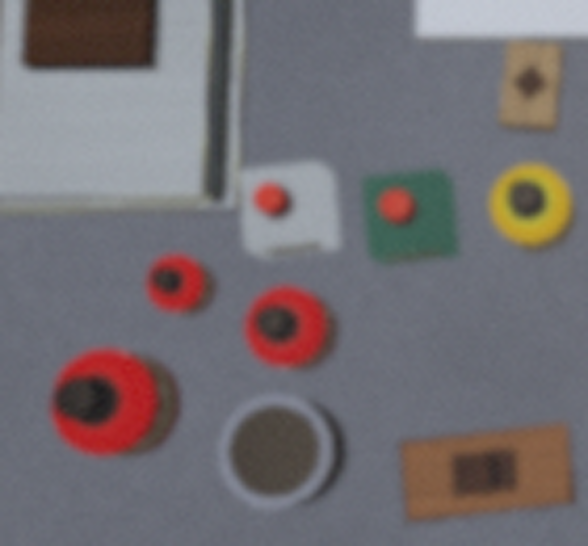

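View pics/b.png

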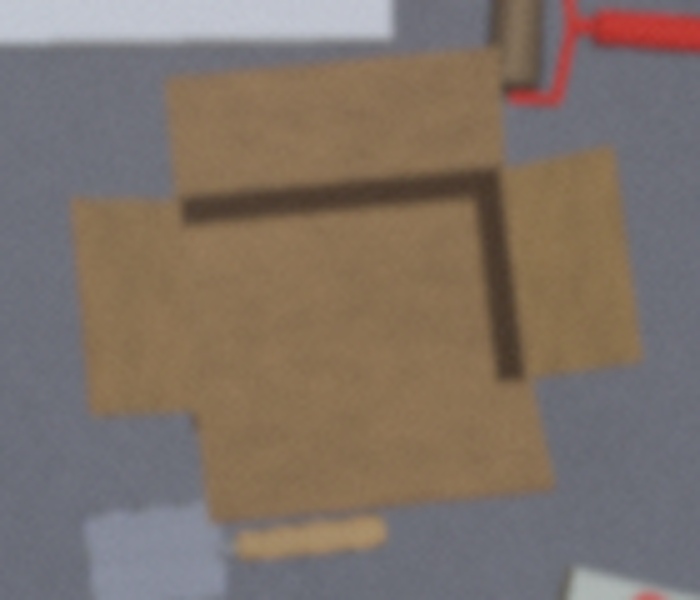

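Crop: the three reds are about 12, 19 and 25 px across (about 40, 64 and 82 mm), so the middle one at (219,217) is ink_red. The carton has all four flaps lying open outward, with far-wall crease ends at about (326.6,180) and (390,174). Next I'll look at the carton from the wrist camera.

```bash
cat > go.py <<'E'
# usage: go.py x y z yawdeg  -> turn units total, then shift units total in tool axes after the turn
import sys;from h import *
x,y,z,w=map(float,sys.argv[1:5]);s=read_state();d=np.array([x,y,z])-s["ee_pos"]
t=(np.radians(w)-yaw(s)+np.pi)%(2*np.pi)-np.pi
m=R.from_quat(s["eef_rot"]).as_matrix();m2=R.from_euler("z",t).as_matrix()@m
u=(m2.T@d)/.2;tu=-t/(np.pi/2)
print("t",round(s["time"],1),"pos",s["ee_pos"].round(4),"yaw",np.degrees(yaw(s)).round(2),"q7",s["joint_positions"][6].round(2),"F",s["ft_force"].round(1),"w",round(s["width"],4),"grip",round(s["grip_force"],1))
print("turn total",tu.round(3),"rows>=",int(np.ceil(abs(tu)/.09)),"| shift total",u.round(4),"rows>=",int(np.ceil(np.linalg.norm(d)/.04)), "| no-turn shift",((m.T@d)/.2).round(4))
E
python3 go.py 0.5 -0.09 0.4 0; python3 - <<'E'
from h import *
c=cam("top")
print(plane(c,[[326.6,180],[390,174]],.109).round(3))
E
```

```text
t 0.2 pos [ 0.1671 -0.602   0.2221] yaw 15.52 q7 -0.09 F [-0.   0.2 -0.2] w 0.087 grip 0.0
turn total 0.172 rows>= 2 | shift total [ 1.6643 -2.5607 -0.8875] rows>= 16 | no-turn shift [ 2.2885 -2.0222 -0.8879]
[[ 0.612  0.017  0.109]
 [ 0.63  -0.185  0.109]]
```

```bash
python3 -m crank '0 0 -0.2 0 0; 0 0 -0.2 0 0; 0 0 -0.2 0.09 0; 0 0 -0.2 0.08 0; 0.1 -0.16 -0.09 0 0; 0.1 -0.16 0 0 0; 0.1 -0.16 0 0 0; 0.1 -0.16 0 0 0; 0.1 -0.16 0 0 0; 0.1 -0.16 0 0 0' && python3 -m crank '0.1 -0.16 0 0 0; 0.1 -0.16 0 0 0; 0.1 -0.16 0 0 0; 0.1 -0.16 0 0 0; 0.1 -0.16 0 0 0; 0.1 -0.16 0 0 0; 0.1 -0.16 0 0 0; 0.1 -0.16 0 0 0; 0.1 -0.16 0 0 0; 0.1 -0.16 0 0 0' && python3 -m crank '0 0 0 0 0;0 0 0 0 0'; python3 go.py 0.5 -0.09 0.4 0
python3 - <<'E'
from h import *
c=cam("wrist");cv2.imwrite("pics/w1.png",c["img"])
E
```

```text
time: 1.25
ee_pos: [0.2871, -0.4083, 0.4006]
eef_rot: [1.0, 0.002, 0.0, 0.0]
ft_force: [1.3, -0.7, 0.2]
width: 0.0441
grip_force: 0.0
time: 2.25
ee_pos: [0.4858, -0.0876, 0.4007]
eef_rot: [1.0, 0.002, 0.0, 0.0]
ft_force: [0.8, -1.2, -0.0]
width: 0.0434
grip_force: 0.0
time: 2.45
ee_pos: [0.4854, -0.0885, 0.4004]
eef_rot: [1.0, 0.003, -0.0, 0.0]
ft_force: [0.2, -0.9, -0.1]
width: 0.0432
grip_force: 0.0
t 2.5 pos [ 0.4854 -0.0885  0.4004] yaw 0.32 q7 -1.49 F [ 0.2 -0.9 -0.1] w 0.0432 grip 0.0
turn total 0.004 rows>= 1 | shift total [0.073  0.0076 0.0019] rows>= 1 | no-turn shift [0.073  0.008  0.0019]
```

View pics/w1.png

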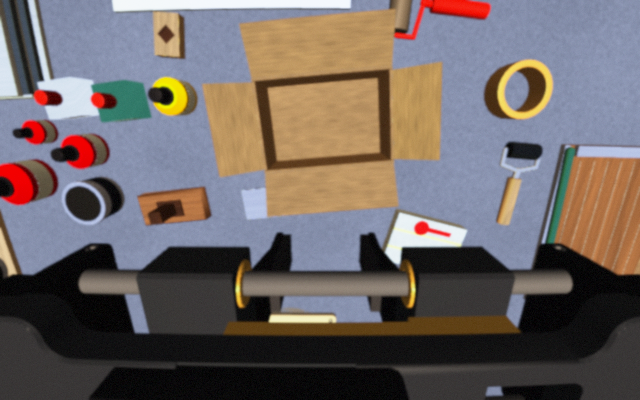

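The wrist view shows the carton's open mouth, outlined by dark inner walls with corners near (257,83), (388,70), (391,157) and (266,167). All four flaps lie outward. I'll measure the mouth from that band.

```bash
python3 - <<'E'
from h import *
c=cam("wrist");H=hsv(c);V=H[...,2]
for r in (120,):print(V[r,240:420:3])
for x in (320,):print(V[60:180:2,x])
win=np.zeros(V.shape,bool);win[60:175,240:410]=1
for th in(80,90,100):
    m=(V<th)&(H[...,1]>70)&win
    b=max(blobs(m),key=lambda b:b[1][4]);
    cn=cv2.findContours(b[2].astype(np.uint8),cv2.RETR_EXTERNAL,cv2.CHAIN_APPROX_NONE)[0];k=max(cn,key=len).reshape(-1,2)
    P=plane(c,k,.107)[:,:2]
    rc=cv2.minAreaRect((P*1000).astype(np.float32));print(th,rc,cv2.boxPoints(rc).round(1).tolist())
E
```

```text
[183 184 185 175 179 192 174  73  69  70 113 184 193 192 192 191 189 181
 178 181 189 194 192 188 185 186 188 192 187 183 174 173 176 184 187 186
 184 184 187 187 190 190 189 187 183 181 130  68  69  72 165 189 184 180
 185 188 186 190 176 183]
[190 185 188 187 191 187 184 141  73  63  69 126 189 199 188 183 186 191
 191 195 194 189 188 191 197 196 196 194 191 190 193 191 189 185 189 189
 191 192 191 185 184 189 193 196 198 192 191 194 172 108  92  91 105 169
 190 190 179 179 182 185]
80 ((559.671142578125, -88.21220397949219), (132.0419921875, 200.4258575439453), 4.926858901977539) [[485.29998779296875, 6.0], [502.5, -193.6999969482422], [634.0999755859375, -182.39999389648438], [616.7999877929688, 17.299999237060547]]
90 ((559.2805786132812, -88.44039916992188), (133.77520751953125, 201.55844116210938), 5.144780158996582) [[483.6000061035156, 5.900000095367432], [501.70001220703125, -194.8000030517578], [634.9000244140625, -182.8000030517578], [616.9000244140625, 17.899999618530273]]
100 ((558.9732055664062, -88.13003540039062), (134.72622680664062, 202.0784454345703), 4.9585466384887695) [[483.1000061035156, 6.699999809265137], [500.6000061035156, -194.60000610351562], [634.7999877929688, -183.0], [617.4000244140625, 18.399999618530273]]
```

```bash
python3 - <<'E'
from h import *
c=cam("top");a=np.radians(5.0);C=np.array([.559,-.088])
Rm=np.array([[np.cos(a),-np.sin(a)],[np.sin(a),np.cos(a)]])
f=lambda p:np.r_[C+Rm@p[:2],p[2]]
print(proj(c,[f(np.array(p)) for p in [(.073,.106,.109),(.073,-.106,.109),(.069,.103,.108),(.069,-.103,.108)]]).round(1))
V=hsv(c)[...,2]
m=V<75;m[:168]=0;m[225:]=0;m[:,:320]=0;m[:,400:]=0
b=max(blobs(m),key=lambda b:b[1][4]);print(b[1])
k=np.argwhere(b[2])[:,::-1]
# top boundary of the dark strip (far wall inner top edge)
for x in range(335,385,10):
  ys=k[k[:,0]==x][:,1];col=V[170:195,x];print(x,ys.min(),ys.max(),col.tolist())
E
python3 go.py 0.559 -0.088 0.4 5
```

```text
[[324.5 176.9]
 [390.5 170.6]
 [325.5 178.1]
 [389.6 172. ]]
[357 168  17  51 474]
t 2.6 pos [ 0.4849 -0.0902  0.4005] yaw 0.11 q7 -1.49 F [-0.7 -0.3  0.8] w 0.0437 grip 0.0
turn total -0.054 rows>= 1 | shift total [0.37   0.0212 0.0026] rows>= 2 | no-turn shift [ 0.3705 -0.0104  0.0026]Traceback (most recent call last):
  File "<stdin>", line 12, in <module>
    return umr_minimum(a, axis, None, out, keepdims, initial, where)
ValueError: zero-size array to reduction operation minimum which has no identity
```

```bash
python3 -m crank '0.1 0.01 0 -0.054 0; 0.17 0.01 0 0 0; 0 0 0.2 0 0; 0 0 0.2 0 0; 0 0 0 0 0; 0 0 0 0 0; 0 0 0 0 0'; cat > mouth.py <<'E'
from h import *
def mouth(c,C=(.557,-.088),a=5.,z=.107):
    H=hsv(c);V=H[...,2];a=np.radians(a);Rm=np.array([[np.cos(a),-np.sin(a)],[np.sin(a),np.cos(a)]])
    q=[np.r_[C+Rm@np.array(p),z] for p in [(.085,.117),(.085,-.117),(-.085,-.117),(-.085,.117)]]
    w=np.zeros(V.shape,np.uint8);cv2.fillConvexPoly(w,proj(c,q).astype(int),1)
    for th in(90,105,120):
        m=(V<th)&(H[...,1]>60)&(w>0)
        k=np.argwhere(m)[:,::-1]
        b=np.vstack([np.argwhere(x[2])[:,::-1] for x in blobs(m,40)])
        rc=cv2.minAreaRect((plane(c,b,z)[:,:2]*1000).astype(np.float32));print(th,np.round(rc[0],1),np.round(rc[1],1),round(rc[2],2))
if __name__=="__main__":
    c=cam("wrist");mouth(c);cv2.imwrite("pics/w2.png",c["img"]);t=cv2.imread("pics/top0.png")
E
python3 mouth.py;python3 go.py 0.559 -0.088 0.4 5
```

```text
time: 3.3
ee_pos: [0.5401, -0.0904, 0.3233]
eef_rot: [0.999, 0.044, 0.002, 0.001]
ft_force: [-0.1, 0.1, 0.9]
width: 0.0438
grip_force: 0.0
90 [559.3 -88.2] [133.1 201.7] 4.97
105 [558.5 -88.2] [134.8 202.7] 4.97
120 [557.8 -88.2] [136.2 203.6] 4.97
t 3.4 pos [ 0.5401 -0.0903  0.3232] yaw 5.04 q7 -1.47 F [0.3 1.4 0.5] w 0.0434 grip 0.0
turn total 0.0 rows>= 1 | shift total [ 0.0964 -0.0025 -0.3836] rows>= 2 | no-turn shift [ 0.0964 -0.0024 -0.3836]
```

View pics/w2.png

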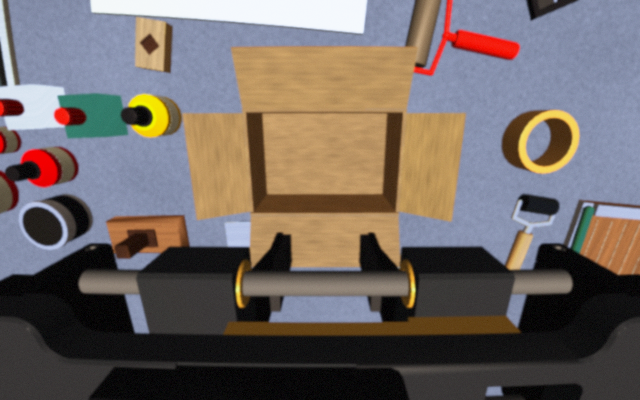

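The second view agrees: carton centre (0.558,-0.088), yaw 5.0°, mouth 136x204 mm. The long stamp is next, so I'll hover short of it to measure it.

```bash
python3 go.py 0.36 0.19 0.33 5
```

```text
t 3.4 pos [ 0.5401 -0.0903  0.3232] yaw 5.04 q7 -1.47 F [0.3 1.4 0.5] w 0.0434 grip 0.0
turn total 0.0 rows>= 1 | shift total [-0.7749 -1.4744 -0.0387] rows>= 9 | no-turn shift [-0.7739 -1.4749 -0.0387]
```

```bash
python3 -m crank '-0.09 -0.16 0 0 1; -0.09 -0.16 0 0 1; -0.09 -0.16 0 0 1; -0.09 -0.16 0 0 1; -0.09 -0.16 0 0 1; -0.09 -0.16 0 0 1; -0.09 -0.16 -0.04 0 1; -0.07 -0.18 0 0 1; -0.07 -0.18 0 0 1; 0 0 0 0 1'; python3 -m crank '0 0 0 0 1;0 0 0 0 1'
python3 - <<'E'
from h import *
c=cam("wrist");H=hsv(c);p=proj(c,[[.386,.214,.034],[.386,.214,.09]]);print(p)
cv2.imwrite("pics/w3.png",c["img"]);x,y=p[0].astype(int)
cv2.imwrite("pics/w3c.png",cv2.resize(c["img"][max(0,y-75):y+75,max(0,x-110):x+110],None,fx=3,fy=3));print(max(0,x-110),max(0,y-75))
E
python3 go.py 0.36 0.19 0.33 5
```

```text
time: 4.35
ee_pos: [0.3578, 0.1964, 0.3307]
eef_rot: [0.999, 0.048, 0.002, 0.0]
ft_force: [-0.1, 0.0, -0.1]
width: 0.0867
grip_force: 0.0
time: 4.55
ee_pos: [0.3604, 0.1906, 0.3293]
eef_rot: [0.999, 0.044, 0.001, 0.0]
ft_force: [0.6, -0.7, -0.5]
width: 0.0871
grip_force: 0.0
[[311.78166245 150.62646972]
 [310.02369093 155.13856432]]
201 75
t 4.6 pos [0.3604 0.1904 0.329 ] yaw 4.98 q7 -1.88 F [ 1.2 -0.1  0. ] w 0.0874 grip 0.0
turn total -0.0 rows>= 1 | shift total [-0.0023  0.0018 -0.0048] rows>= 1 | no-turn shift [-0.0023  0.0018 -0.0048]
```

View pics/w3c.png

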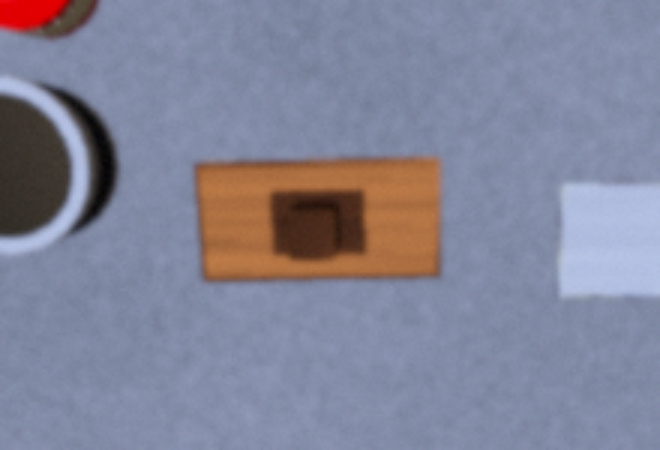

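The crop shows the long stamp, block from (196,160) to (440,280), roughly aligned with the tool, handle at about (318,228). Fitting its outline.

```bash
cat > meas.py <<'E'
from h import *
import sys
# meas.py kind x y : outline fit around the guess. kind: long silver green red yellow
def meas(kind,x,y,r=.1):
    c=cam("wrist");H=hsv(c).astype(int);h,s,v=H[...,0],H[...,1],H[...,2]
    o=proj(c,[[x,y,.04]])[0];rp=r*279/(c["o"][2]-.04)
    yy,xx=np.mgrid[:400,:640];near=np.hypot(xx-o[0],yy-o[1])<rp
    red=((h<8)|(h>172))&(s>140)
    body={"long":(h<22)&(s>90)&(v<215),"silver":(s<45)&(v>150),"green":(h>65)&(h<95)&(s>70),"red":red,"yellow":(h>18)&(h<35)&(s>150)}[kind]&near
    zt={"long":.030,"silver":.056,"green":.056,"red":.05,"yellow":.05}[kind]
    m=cv2.morphologyEx(body.astype(np.uint8),cv2.MORPH_OPEN,np.ones((3,3)))
    b=max(blobs(m,30),key=lambda b:b[1][4]);k=np.argwhere(b[2])[:,::-1]
    P=plane(c,k,zt)[:,:2]*1000;rc=cv2.minAreaRect(P.astype(np.float32));print(kind,"body",np.round(rc[0],1),np.round(rc[1],1),round(rc[2],2),"img",o.round())
    cap=(red if kind in("silver","green") else (v<75)&~(red&(v>60)))&near
    for ce,st,mm in blobs(cap,30):
        k=np.argwhere(mm)[:,::-1];q,rr=cv2.minEnclosingCircle((plane(c,k,.092)[:,:2]*1000).astype(np.float32))
        print("  cap cand",ce.round(),st[4],"centre(z.092)",np.round(q,1),"r",round(rr,1))
    return c
c=meas(sys.argv[1],float(sys.argv[2]),float(sys.argv[3]));
if len(sys.argv)>4:cv2.imwrite(sys.argv[4],c["img"])
E
python3 meas.py long .386 .214
```

```text
long body [389.2 222.9] [ 62.6 129.1] 6.2 img [312. 151.]
  cap cand [306. 148.] 332 centre(z.092) [393.2 219. ] r 20.2
```

```bash
python3 go.py 0.389 0.223 0.055 6.2
```

```text
t 4.7 pos [0.3604 0.1904 0.3288] yaw 4.97 q7 -1.88 F [-0.5  0.3  0.4] w 0.0873 grip 0.0
turn total -0.014 rows>= 1 | shift total [ 0.1596 -0.1463  1.3692] rows>= 7 | no-turn shift [ 0.1564 -0.1497  1.3692]
```

```bash
python3 -m crank '0.08 -0.073 0 -0.014 1; 0.08 -0.073 0 0 1; 0 0 0.2 0 1; 0 0 0.2 0 1; 0 0 0.2 0 1; 0 0 0.2 0 1; 0 0 0 0 1'; python3 go.py 0.389 0.223 0.055 6.2
```

```text
time: 5.35
ee_pos: [0.3865, 0.2214, 0.1646]
eef_rot: [0.998, 0.055, -0.004, 0.001]
ft_force: [-0.3, -0.3, 0.7]
width: 0.0871
grip_force: 0.0
t 5.3 pos [0.3865 0.2214 0.1646] yaw 6.28 q7 -2.1 F [-0.3 -0.3  0.7] w 0.0871 grip 0.0
turn total 0.001 rows>= 1 | shift total [ 0.0176 -0.0073  0.5479] rows>= 3 | no-turn shift [ 0.0176 -0.0073  0.5479]
```

```bash
python3 -m crank '0.017 -0.007 0.14 0 1; 0 0 0.2 0 1; 0 0 0.2 0 1; 0 0 0 0 1;0 0 0 0 -1;0 0 0 0 -1;0 0 0 0 -1;0 0 0 0 -1;0 0 0 0 -1;0 0 0 0 -1' 30; python3 go.py 0.389 0.223 0.055 6.2
```

```text
time: 6.35
ee_pos: [0.3921, 0.2252, 0.0609]
eef_rot: [0.998, 0.055, 0.0, 0.0]
ft_force: [-0.0, -0.0, -0.5]
width: 0.0468
grip_force: 0.0
t 6.3 pos [0.3921 0.2252 0.0609] yaw 6.33 q7 -2.29 F [-0.  -0.  -0.5] w 0.0468 grip 0.0
turn total 0.001 rows>= 1 | shift total [-0.0166  0.0095  0.0293] rows>= 1 | no-turn shift [-0.0166  0.0094  0.0293]
```

```bash
python3 -m crank '-0.016 0.009 0.03 0 -1;0 0 0 0 -1;0 0 0 0 -1;0 0 0 0 -1;0 0 0 0 -1;0 0 0 0 -1' 30; python3 go.py 0.389 0.223 0.055 6.2
```

```text
time: 6.95
ee_pos: [0.3887, 0.223, 0.0543]
eef_rot: [0.998, 0.055, -0.0, 0.0]
ft_force: [-0.5, -0.3, -3.6]
width: 0.0235
grip_force: 30.0
t 7.0 pos [0.3887 0.223  0.0543] yaw 6.34 q7 -2.29 F [-0.5 -0.3 -3.6] w 0.0235 grip 30.0
turn total 0.002 rows>= 1 | shift total [ 0.0014  0.0001 -0.0033] rows>= 1 | no-turn shift [ 0.0014  0.0001 -0.0033]
```

```bash
python3 -m crank '0 0 -0.1 0 -1;0 0 -0.2 0 -1;0 0 -0.2 0 -1;0 0 -0.2 0 -1;0 0 -0.2 0 -1;0 0 -0.08 0 -1;0 0 0 0 -1' 30; python3 go.py 0.527 -0.127 0.25 5
```

```text
time: 7.65
ee_pos: [0.3899, 0.2237, 0.2525]
eef_rot: [0.998, 0.055, 0.002, -0.0]
ft_force: [-0.5, -0.0, -5.0]
width: 0.0234
grip_force: 30.0
t 7.7 pos [0.3899 0.2237 0.2525] yaw 6.33 q7 -2.01 F [-0.5 -0.  -5. ] w 0.0234 grip 30.0
turn total 0.015 rows>= 1 | shift total [0.5302 1.8068 0.0148] rows>= 10 | no-turn shift [0.488  1.8187 0.0146]
```

```bash
python3 -m crank '0.053 0.18 0 0.015 -1;0.053 0.18 0 0 -1;0.053 0.18 0 0 -1;0.053 0.18 0 0 -1;0.053 0.18 0 0 -1;0.053 0.18 0 0 -1;0.053 0.18 0 0 -1;0.053 0.18 0 0 -1;0.053 0.18 0 0 -1;0.053 0.18 0 0 -1';python3 -m crank '0 0 0 0 -1;0 0 0 0 -1;0 0 0 0 -1'; python3 go.py 0.527 -0.127 0.25 5
```

```text
time: 8.65
ee_pos: [0.5263, -0.1272, 0.2482]
eef_rot: [0.999, 0.044, -0.001, -0.0]
ft_force: [0.4, 1.3, -4.3]
width: 0.0236
grip_force: 30.0
time: 8.95
ee_pos: [0.5261, -0.1246, 0.2493]
eef_rot: [0.999, 0.044, -0.001, -0.001]
ft_force: [0.0, -0.2, -4.5]
width: 0.0238
grip_force: 30.0
t 8.9 pos [ 0.5261 -0.1246  0.2493] yaw 5.08 q7 -1.43 F [ 0.  -0.2 -4.5] w 0.0238 grip 30.0
turn total 0.001 rows>= 1 | shift total [ 0.0033  0.0122 -0.0037] rows>= 1 | no-turn shift [ 0.0032  0.0122 -0.0037]
```

```bash
python3 -m crank '0.003 0.012 0 0 -1;0 0 0.15 0 -1;0 0 0.15 0 -1;0 0 0.15 0 -1;0 0 0.1 0 -1;0 0 0 0 -1;0 0 0 0 -1'; python3 go.py 0.527 -0.127 0.061 5
```

```text
time: 9.65
ee_pos: [0.5275, -0.1277, 0.1412]
eef_rot: [0.999, 0.044, 0.0, -0.0]
ft_force: [-0.8, 1.8, -4.7]
width: 0.0237
grip_force: 30.0
t 9.7 pos [ 0.5275 -0.1277  0.1412] yaw 5.04 q7 -1.47 F [-0.8  1.8 -4.7] w 0.0237 grip 30.0
turn total 0.0 rows>= 1 | shift total [-0.0023 -0.0035  0.4008] rows>= 3 | no-turn shift [-0.0023 -0.0035  0.4008]
```

```bash
python3 -c "
from h import *
c=cam('wrist');cv2.imwrite('pics/w4.png',cv2.resize(c['img'][80:300,160:480],None,fx=2.5,fy=2.5))"
```

```text
(no output)
```

View pics/w4.png

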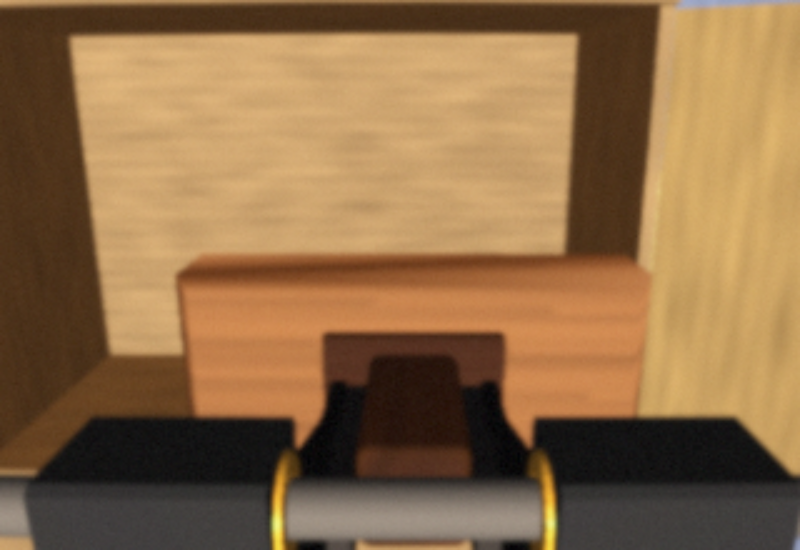

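The stamp is square with the carton and starting into the mouth, but its right end (650,290) sits very close to the right wall at (645,250). I'll shift 4 mm left and lower it.

```bash
python3 -m crank '-0.002 -0.019 -0.03 0 -1;0 0 0 0 -1;0 0 0.1 0 -1;0 0 0.1 0 -1;0 0 0.1 0 -1;0 0 0.05 0 -1;0 0 0.03 0 -1;0 0 0 0 -1;0 0 0 0 -1'; python3 go.py 0.527 -0.124 0.059 5
```

```text
time: 10.6
ee_pos: [0.5274, -0.1247, 0.0715]
eef_rot: [0.999, 0.043, 0.001, 0.0]
ft_force: [0.2, -0.2, -5.0]
width: 0.024
grip_force: 30.0
t 10.6 pos [ 0.5274 -0.1247  0.0715] yaw 4.99 q7 -1.53 F [ 0.2 -0.2 -5. ] w 0.024 grip 30.0
turn total -0.0 rows>= 1 | shift total [-0.0017 -0.0035  0.0625] rows>= 1 | no-turn shift [-0.0017 -0.0035  0.0625]
```

```bash
python3 -m crank '0 0 0.03 0 -1;0 0 0.03 0 -1;0 0 0.01 0 -1;0 0 0 0 -1;0 0 0 0 -1'; python3 go.py 0.527 -0.124 0.059 5
```

```text
time: 11.1
ee_pos: [0.5272, -0.1248, 0.058]
eef_rot: [0.999, 0.043, 0.0, 0.001]
ft_force: [-6.6, -0.5, 14.4]
width: 0.0238
grip_force: 30.0
t 11.1 pos [ 0.5272 -0.1248  0.058 ] yaw 4.97 q7 -1.54 F [-6.6 -0.5 14.4] w 0.0238 grip 30.0
turn total -0.0 rows>= 1 | shift total [-0.0009 -0.004  -0.0049] rows>= 1 | no-turn shift [-0.0009 -0.004  -0.0049]
```

```bash
python3 -m crank '0 0 0 0 0;0 0 0 0 0;0 0 0 0 0.05;0 0 -0.1 0 0.05;0 0 -0.2 0 0.05;0 0 -0.2 0 0.05;0 0 -0.2 0 0.05;0 0 -0.2 0 0.2;0 0 -0.2 0 1;0 0 -0.2 0 1' ; python3 -c "
from h import *
c=cam('wrist');cv2.imwrite('pics/w5.png',c['img'])"; python3 go.py 0.44 0.34 0.33 5
```

```text
time: 12.1
ee_pos: [0.5265, -0.1245, 0.3183]
eef_rot: [0.999, 0.044, 0.0, 0.0]
ft_force: [1.2, -0.8, -0.1]
width: 0.0609
grip_force: 0.0
t 12.2 pos [ 0.5285 -0.1246  0.325 ] yaw 4.98 q7 -1.42 F [-0.3  0.8  3.9] w 0.0647 grip 0.0
turn total -0.0 rows>= 1 | shift total [-0.2382 -2.3526 -0.0352] rows>= 12 | no-turn shift [-0.239  -2.3526 -0.0352]
```

```bash
python3 -m crank '-0.02 -0.2 0 0 1;-0.02 -0.2 0 0 1;-0.02 -0.2 0 0 1;-0.02 -0.2 0 0 1;-0.02 -0.2 0 0 1;-0.02 -0.2 0 0 1;-0.02 -0.2 0 0 1;-0.02 -0.2 0 0 1;-0.02 -0.2 0 0 1;-0.02 -0.2 0 0 1'; python3 -m crank '-0.02 -0.18 0 0 1;-0.02 -0.18 0 0 1;0 0 0 0 1;0 0 0 0 1;0 0 0 0 1';python3 meas.py red .5 .373; for i in "silver .595 .378" "green .591 .278"; do python3 meas.py $i; done;  python3 go.py 0.50 0.373 0.066 5
```

```text
time: 13.15
ee_pos: [0.4517, 0.2719, 0.3164]
eef_rot: [0.999, 0.043, 0.0, 0.0]
ft_force: [0.7, -0.5, -0.9]
width: 0.0869
grip_force: 0.0
time: 13.65
ee_pos: [0.4385, 0.3406, 0.3162]
eef_rot: [0.999, 0.043, 0.0, 0.0]
ft_force: [0.1, 0.6, -0.7]
width: 0.0873
grip_force: 0.0
red body [503.8 380.8] [62.  61.2] 4.69 img [307. 128.]
  cap cand [302. 127.] 120 centre(z.092) [504.9 378.3] r 12.0
  cap cand [307. 163.] 75 centre(z.092) [449.4 369. ] r 22.2
  cap cand [297. 183.] 525 centre(z.092) [419.7 379.3] r 29.6
silver body [597.8 384.6] [69.8 65. ] 4.87 img [308.  60.]
  cap cand [301.  49.] 312 centre(z.092) [598.2 382.9] r 12.5
  cap cand [369.  63.] 55 centre(z.092) [589.2 294.9] r 9.4
  cap cand [253.  88.] 66 centre(z.092) [546.8 443.6] r 11.1
  cap cand [302. 113.] 498 centre(z.092) [513.8 377. ] r 26.8
green body [591.8 286.7] [66.6 67.5] 6.08 img [376.  69.]
  cap cand [377.  61.] 361 centre(z.092) [591.7 286.6] r 13.8
t 13.8 pos [0.4386 0.3404 0.3165] yaw 4.86 q7 -2.4 F [0.7 0.2 0.1] w 0.0871 grip 0.0
turn total -0.002 rows>= 1 | shift total [ 0.3194 -0.1365  1.2528] rows>= 7 | no-turn shift [ 0.3191 -0.1373  1.2528]
```

View pics/w5.png

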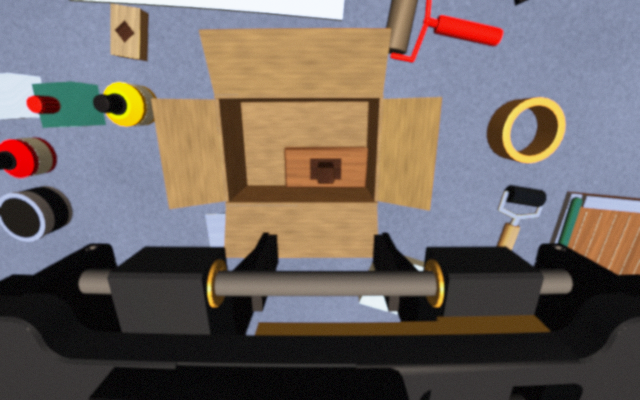

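The long stamp lies in the near-right of the carton at (325,168), standing properly. Now the middle red bottle.

```bash
python3 -m crank '0.06 0 0 -0.085 1;0.06 0 0 -0.085 1;0.06 0 0 -0.085 1;0 0 0 -0.085 1;0 0 0 0 1;0 0 0 0 1'; python3 go.py 0.5045 0.3795 0.066 35
```

```text
time: 14.4
ee_pos: [0.473, 0.3488, 0.3166]
eef_rot: [0.953, 0.303, 0.0, 0.0]
ft_force: [-0.1, 0.9, 0.5]
width: 0.0869
grip_force: 0.0
t 14.4 pos [0.473  0.3488 0.3166] yaw 35.31 q7 -1.91 F [-0.1  0.9  0.5] w 0.0869 grip 0.0
turn total 0.003 rows>= 1 | shift total [ 0.2171 -0.0353  1.2529] rows>= 7 | no-turn shift [ 0.2173 -0.0341  1.2529]
```

```bash
python3 -m crank '0.11 -0.018 0 0 1;0.11 -0.018 0.1 0 1;0 0 0.2 0 1;0 0 0.2 0 1;0 0 0.2 0 1;0 0 0.2 0 1;0 0 0 0 1;0 0 0 0 0.2' 30; python3 go.py 0.5045 0.3795 0.066 35
```

```text
time: 15.2
ee_pos: [0.5045, 0.3807, 0.1376]
eef_rot: [0.952, 0.305, 0.0, 0.0]
ft_force: [0.4, 0.8, -0.9]
width: 0.0842
grip_force: 0.0
t 15.2 pos [0.5045 0.3807 0.1376] yaw 35.47 q7 -2.01 F [ 0.4  0.8 -0.9] w 0.0842 grip 0.0
turn total 0.005 rows>= 1 | shift total [-0.0036  0.0049  0.3582] rows>= 2 | no-turn shift [-0.0036  0.0048  0.3582]
```

```bash
python3 -m crank '-0.003 0.005 0.18 0 0.2;0 0 0.178 0 0.2;0 0 0 0 0.2;0 0 0 0 0;0 0 0 0 -1;0 0 0 0 -1;0 0 0 0 -1;0 0 0 0 -1;0 0 0 0 -1;0 0 0 0 -1' 30; python3 -m crank '0 0 0 0 -1;0 0 0 0 -1'; python3 go.py 0.5045 0.3795 0.066 35
```

```text
time: 16.2
ee_pos: [0.5046, 0.3802, 0.0656]
eef_rot: [0.952, 0.306, 0.0, -0.0]
ft_force: [0.2, 1.3, 5.6]
width: 0.0229
grip_force: 29.9
time: 16.4
ee_pos: [0.5046, 0.3802, 0.0656]
eef_rot: [0.952, 0.306, 0.0, -0.0]
ft_force: [-0.6, 1.3, 5.7]
width: 0.0229
grip_force: 29.9
t 16.4 pos [0.5046 0.3802 0.0656] yaw 35.6 q7 -2.05 F [-0.6  1.3  5.7] w 0.0229 grip 29.9
turn total 0.007 rows>= 1 | shift total [-0.0024  0.0025 -0.002 ] rows>= 1 | no-turn shift [-0.0024  0.0025 -0.002 ]
```

```bash
python3 -m crank '0 0 -0.1 0 -1;0 0 -0.2 0 -1;0 0 -0.2 0 -1;0 0 -0.2 0 -1;0 0 -0.2 0 -1;0 0 -0.1 0 -1;0 0 0 0 -1;0 0 0 0 -1'; python3 go.py 0.518 -0.023 0.26 5
```

```text
time: 17.2
ee_pos: [0.5043, 0.379, 0.2634]
eef_rot: [0.952, 0.305, -0.001, 0.001]
ft_force: [0.3, 0.1, -3.0]
width: 0.0235
grip_force: 30.0
t 17.2 pos [0.5043 0.379  0.2634] yaw 35.58 q7 -1.95 F [ 0.3  0.1 -3. ] w 0.0235 grip 30.0
turn total 0.34 rows>= 4 | shift total [-0.1071  2.0085  0.0182] rows>= 11 | no-turn shift [-1.1139  1.6748  0.0197]
```

```bash
python3 -m crank '0 0 0 0.085 -1;0 0 0 0.085 -1;0 0 0 0.085 -1;0 0 0 0.085 -1;-0.01 0.18 0 0 -1;-0.01 0.18 0 0 -1;-0.01 0.18 0 0 -1;-0.01 0.18 0 0 -1;-0.01 0.18 0 0 -1;-0.01 0.18 0 0 -1' ; python3 -m crank '-0.01 0.18 0 0 -1;-0.01 0.18 0 0 -1;-0.01 0.18 0 0 -1;-0.01 0.18 0 0 -1;-0.01 0.18 0 0 -1;0 0 0 0 -1;0 0 0 0 -1;0 0 0 0 -1'; python3 go.py 0.518 -0.023 0.07 5
```

```text
time: 18.2
ee_pos: [0.5104, 0.161, 0.2625]
eef_rot: [0.999, 0.043, -0.002, 0.0]
ft_force: [0.2, 0.1, -3.9]
width: 0.0233
grip_force: 30.0
time: 19.0
ee_pos: [0.5164, -0.0159, 0.2638]
eef_rot: [0.999, 0.044, -0.001, -0.0]
ft_force: [0.0, 1.2, -3.4]
width: 0.0232
grip_force: 30.0
t 19.0 pos [ 0.5164 -0.0159  0.2638] yaw 5.05 q7 -1.63 F [ 0.   1.2 -3.4] w 0.0232 grip 30.0
turn total 0.001 rows>= 1 | shift total [0.0067 0.037  0.9688] rows>= 5 | no-turn shift [0.0067 0.037  0.9688]
```

```bash
python3 -m crank '0.007 0.037 0 0 -1;0 0 0.15 0 -1;0 0 0.15 0 -1;0 0 0.15 0 -1;0 0 0.15 0 -1;0 0 0.15 0 -1;0 0 0.12 0 -1;0 0 0 0 -1;0 0 0 0 -1;0 0 0 0 -1'; python3 go.py 0.518 -0.023 0.07 5
```

```text
time: 20.0
ee_pos: [0.5201, -0.0238, 0.0925]
eef_rot: [0.999, 0.044, 0.001, 0.0]
ft_force: [-0.7, -0.4, -2.5]
width: 0.0229
grip_force: 30.0
t 20.0 pos [ 0.5201 -0.0238  0.0925] yaw 5.01 q7 -1.73 F [-0.7 -0.4 -2.5] w 0.0229 grip 30.0
turn total 0.0 rows>= 1 | shift total [-0.0104 -0.0052  0.1124] rows>= 1 | no-turn shift [-0.0104 -0.0052  0.1124]
```

```bash
python3 -m crank '-0.01 -0.005 0.03 0 -1;0 0 0.03 0 -1;0 0 0.03 0 -1;0 0 0.025 0 -1;0 0 0 0 -1;0 0 0 0 -1'; python3 go.py 0.518 -0.023 0.07 5
```

```text
time: 20.6
ee_pos: [0.5176, -0.0227, 0.0687]
eef_rot: [0.999, 0.044, 0.001, 0.0]
ft_force: [-3.3, 0.4, 8.8]
width: 0.0233
grip_force: 30.0
t 20.6 pos [ 0.5176 -0.0227  0.0687] yaw 5.01 q7 -1.76 F [-3.3  0.4  8.8] w 0.0233 grip 30.0
turn total 0.0 rows>= 1 | shift total [ 0.0021  0.0016 -0.0063] rows>= 1 | no-turn shift [ 0.0021  0.0016 -0.0063]
```

```bash
python3 -m crank '0 0 0 0 0;0 0 0 0 0;0 0 0 0 0.05;0 0 -0.1 0 0.05;0 0 -0.2 0 0.05;0 0 -0.2 0 0.05;0 0 -0.2 0 0.05;0 0 -0.2 0 0.2;0 0 -0.2 0 1;0 0 0 0 1' ; python3 go.py 0.53 0.17 0.3 5
```

```text
time: 21.6
ee_pos: [0.5191, -0.0229, 0.293]
eef_rot: [0.999, 0.043, 0.004, 0.001]
ft_force: [-0.0, 0.4, -0.0]
width: 0.0608
grip_force: 0.0
t 21.6 pos [ 0.5191 -0.0229  0.293 ] yaw 4.98 q7 -1.61 F [-0.   0.4 -0. ] w 0.0608 grip 0.0
turn total -0.0 rows>= 1 | shift total [ 0.1387 -0.956  -0.0358] rows>= 5 | no-turn shift [ 0.1385 -0.956  -0.0358]
```

```bash
python3 -m crank '0.025 -0.16 0 0 1;0.025 -0.16 0 0 1;0.025 -0.16 0 0 1;0.025 -0.16 0 0 1;0.025 -0.16 0 0 1;0.025 -0.16 0 0 1;0 0 0 0 1;0 0 0 0 1;0 0 0 0 1' ; python3 meas.py yellow .592 .183; python3 meas.py green .592 .286; python3 go.py 0.592 0.183 0.066 5
```

```text
time: 22.5
ee_pos: [0.5303, 0.1695, 0.2874]
eef_rot: [0.999, 0.043, -0.0, 0.0]
ft_force: [0.1, -0.5, 0.5]
width: 0.087
grip_force: 0.0
yellow body [600.9 186.8] [60.3 62.4] 4.81 img [319. 129.]
  cap cand [317. 128.] 106 centre(z.092) [600.8 186.2] r 11.6
green body [594.1 280.8] [63.6 72.8] 5.73 img [247. 124.]
  cap cand [238. 123.] 379 centre(z.092) [594.4 282.1] r 14.6
t 22.6 pos [0.5304 0.1693 0.2877] yaw 4.87 q7 -2.05 F [0.8 0.1 0.6] w 0.0869 grip 0.0
turn total -0.001 rows>= 1 | shift total [ 0.3128 -0.0423  1.1085] rows>= 6 | no-turn shift [ 0.3127 -0.043   1.1085]
```

```bash
python3 go.py 0.601 0.1865 0.066 5|tail -1; python3 -m crank '0.18 -0.035 0 0 0.2;0.18 -0.035 0.1 0 0.2;0 0 0.2 0 0.2;0 0 0.2 0 0.2;0 0 0.2 0 0.2;0 0 0.1 0 0.2;0 0 0 0 0.2;0 0 0 0 0.2;0 0 0 0 0.2' 30; python3 go.py 0.601 0.1865 0.066 5
```

```text
turn total -0.001 rows>= 1 | shift total [ 0.3591 -0.0558  1.1085] rows>= 6 | no-turn shift [ 0.359  -0.0566  1.1085]
time: 23.5
ee_pos: [0.6017, 0.191, 0.1299]
eef_rot: [0.999, 0.043, 0.001, -0.0]
ft_force: [0.3, 0.3, -0.1]
width: 0.0525
grip_force: 0.0
t 23.5 pos [0.6017 0.191  0.1299] yaw 4.95 q7 -2.16 F [ 0.3  0.3 -0.1] w 0.0525 grip 0.0
turn total -0.001 rows>= 1 | shift total [-0.0061  0.0221  0.3193] rows>= 2 | no-turn shift [-0.006   0.0221  0.3193]
```

```bash
python3 -m crank '-0.006 0.022 0 0 0.2;0 0 0.16 0 0.2;0 0 0.16 0 0.2;0 0 0 0 0.2;0 0 0 0 -1;0 0 0 0 -1;0 0 0 0 -1;0 0 0 0 -1;0 0 0 0 -1;0 0 0 0 -1' 30; python3 go.py 0.601 0.1865 0.066 5;
```

```text
time: 24.5
ee_pos: [0.6003, 0.1868, 0.0647]
eef_rot: [0.999, 0.044, 0.001, -0.0]
ft_force: [-0.2, 1.3, 4.5]
width: 0.023
grip_force: 30.0
t 24.5 pos [0.6003 0.1868 0.0647] yaw 5.0 q7 -2.19 F [-0.2  1.3  4.5] w 0.023 grip 30.0
turn total -0.0 rows>= 1 | shift total [ 0.0035  0.0019 -0.0063] rows>= 1 | no-turn shift [ 0.0035  0.0019 -0.0063]
```

```bash
python3 -m crank '0 0 -0.1 0 -1;0 0 -0.2 0 -1;0 0 -0.2 0 -1;0 0 -0.2 0 -1;0 0 -0.2 0 -1;0 0 -0.1 0 -1;0 0 0 0 -1;0 0 0 0 -1'; python3 go.py 0.5985 -0.152 0.26 5
```

```text
time: 25.3
ee_pos: [0.5995, 0.1861, 0.2627]
eef_rot: [0.999, 0.044, -0.001, 0.0]
ft_force: [-0.6, 0.4, -3.6]
width: 0.0231
grip_force: 30.0
t 25.3 pos [0.5995 0.1861 0.2627] yaw 4.99 q7 -2.1 F [-0.6  0.4 -3.6] w 0.0231 grip 30.0
turn total -0.0 rows>= 1 | shift total [-0.1525  1.6834  0.0151] rows>= 9 | no-turn shift [-0.1521  1.6835  0.0151]
```

```bash
python3 -m crank '-0.015 0.168 0 0 -1;-0.015 0.168 0 0 -1;-0.015 0.168 0 0 -1;-0.015 0.168 0 0 -1;-0.015 0.168 0 0 -1;-0.015 0.168 0 0 -1;-0.015 0.168 0 0 -1;-0.015 0.168 0 0 -1;-0.015 0.168 0 0 -1;-0.015 0.168 0 0 -1'; python3 -m crank '0 0 0 0 -1;0 0 0 0 -1;0 0 0 0 -1;0 0 0 0 -1'; python3 go.py 0.5985 -0.152 0.07 5
```

```text
time: 26.3
ee_pos: [0.598, -0.1526, 0.2615]
eef_rot: [0.999, 0.043, -0.002, -0.0]
ft_force: [0.4, 0.5, -3.1]
width: 0.0231
grip_force: 30.0
time: 26.7
ee_pos: [0.599, -0.1495, 0.2634]
eef_rot: [0.999, 0.045, -0.0, -0.0]
ft_force: [-0.3, -0.5, -1.8]
width: 0.0234
grip_force: 30.0
t 26.7 pos [ 0.599  -0.1495  0.2634] yaw 5.11 q7 -1.52 F [-0.3 -0.5 -1.8] w 0.0234 grip 30.0
turn total 0.001 rows>= 1 | shift total [-0.0031  0.0129  0.9672] rows>= 5 | no-turn shift [-0.0031  0.0129  0.9672]
```

```bash
python3 -m crank '-0.003 0.013 0 0 -1;0 0 0.15 0 -1;0 0 0.15 0 -1;0 0 0.15 0 -1;0 0 0.15 0 -1;0 0 0.15 0 -1;0 0 0.12 0 -1;0 0 0 0 -1;0 0 0 0 -1;0 0 0 0 -1'; python3 go.py 0.5985 -0.152 0.07 5
```

```text
time: 27.7
ee_pos: [0.5999, -0.1536, 0.0918]
eef_rot: [0.999, 0.044, 0.001, 0.0]
ft_force: [-0.9, 0.4, -1.7]
width: 0.0233
grip_force: 30.0
t 27.7 pos [ 0.5999 -0.1536  0.0918] yaw 5.0 q7 -1.59 F [-0.9  0.4 -1.7] w 0.0233 grip 30.0
turn total -0.0 rows>= 1 | shift total [-0.0064 -0.0085  0.1091] rows>= 1 | no-turn shift [-0.0064 -0.0085  0.1091]
```

```bash
python3 -m crank '-0.006 -0.008 0.03 0 -1;0 0 0.03 0 -1;0 0 0.03 0 -1;0 0 0.027 0 -1;0 0 0 0 -1;0 0 0 0 -1;0 0 0 0 0;0 0 0 0 0;0 0 0 0 0.05;0 0 -0.05 0 0.05' && python3 -m crank '0 0 -0.2 0 0.05;0 0 -0.2 0 0.05;0 0 -0.2 0 0.05;0 0 -0.2 0 0.1;0 0 -0.2 0 0.2;0 0 0 0 0.2'; python3 go.py 0.53 0.27 0.3 5
```

```text
time: 28.7
ee_pos: [0.5965, -0.1521, 0.0754]
eef_rot: [0.999, 0.043, -0.001, -0.0]
ft_force: [-0.4, -0.6, -0.2]
width: 0.0435
grip_force: 0.0
time: 29.3
ee_pos: [0.5995, -0.1517, 0.2831]
eef_rot: [0.999, 0.044, 0.004, 0.001]
ft_force: [1.6, -0.1, -0.1]
width: 0.0514
grip_force: 0.0
t 29.3 pos [ 0.5995 -0.1517  0.2831] yaw 5.0 q7 -1.51 F [ 1.6 -0.1 -0.1] w 0.0514 grip 0.0
turn total -0.0 rows>= 1 | shift total [-0.1616 -2.1305 -0.0915] rows>= 11 | no-turn shift [-0.1618 -2.1305 -0.0915]
```

```bash
python3 -m crank '-0.015 -0.19 -0.02 0 0.2;-0.015 -0.19 -0.02 0 0.2;-0.015 -0.19 -0.02 0 0.2;-0.015 -0.19 -0.02 0 0.2;-0.015 -0.19 0 0 0.2;-0.015 -0.19 0 0 0.2;-0.015 -0.19 0 0 0.2;-0.015 -0.19 0 0 0.2;-0.015 -0.19 0 0 0.2;-0.015 -0.19 0 0 0.2'; python3 -m crank '-0.015 -0.19 0 0 0.2;0 0 0 0 0.2;0 0 0 0 0.2;0 0 0 0 0.2'; python3 meas.py green .592 .285 pics/w6.png; python3 meas.py silver .597 .384; python3 go.py 0.593 0.284 0.066 5
```

```text
time: 30.3
ee_pos: [0.534, 0.2252, 0.2928]
eef_rot: [0.999, 0.043, 0.0, 0.0]
ft_force: [0.2, -0.1, -0.1]
width: 0.0521
grip_force: 0.0
time: 30.7
ee_pos: [0.5288, 0.2603, 0.2925]
eef_rot: [0.999, 0.043, 0.0, 0.0]
ft_force: [-0.5, -0.8, -0.5]
width: 0.0522
grip_force: 0.0
green body [593.4 285.8] [63.5 63. ] 5.29 img [311. 128.]
  cap cand [310. 128.] 301 centre(z.092) [594. 285.] r 12.2
silver body [619.2 391.3] [103.6  95.5] 4.48 img [242. 118.]
  cap cand [233. 116.] 328 centre(z.092) [600.6 380.6] r 13.7
  cap cand [305. 127.] 142 centre(z.092) [593.9 287.2] r 11.8
  cap cand [190. 148.] 348 centre(z.092) [552.4 443. ] r 19.3
t 30.8 pos [0.5289 0.2599 0.2925] yaw 4.85 q7 -2.24 F [-0.6  0.  -0.8] w 0.0522 grip 0.0
turn total -0.002 rows>= 1 | shift total [ 0.3296 -0.0926  1.1325] rows>= 6 | no-turn shift [ 0.3293 -0.0935  1.1325]
```

View pics/w6.png

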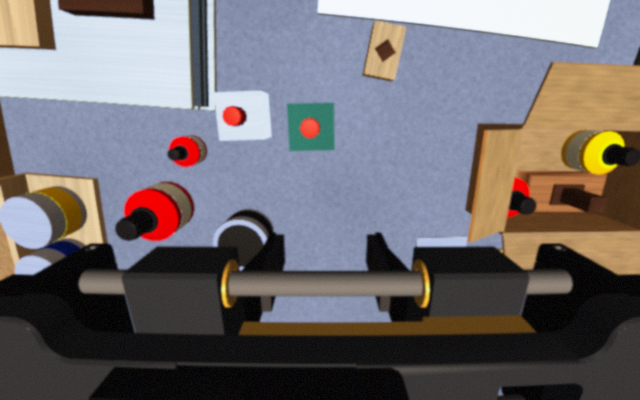

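The view shows the green can at (311,127), the silver can at (243,116), and red, yellow and stamp standing in the carton at the right.

```bash
python3 go.py 0.5937 0.2855 0.066 5.3|tail -1; python3 -m crank '0.166 -0.049 0 -0.005 0.2;0.166 -0.049 0.1 0 0.2;0 0 0.2 0 0.2;0 0 0.2 0 0.2;0 0 0.2 0 0.2;0 0 0.1 0 0.2;0 0 0 0 0.2;0 0 0 0 0.2;0 0 0 0 0.2' 30; python3 go.py 0.5937 0.2855 0.066 5.3
```

```text
turn total -0.005 rows>= 1 | shift total [ 0.3342 -0.098   1.1325] rows>= 6 | no-turn shift [ 0.3335 -0.1007  1.1325]
time: 31.7
ee_pos: [0.5936, 0.2872, 0.1346]
eef_rot: [0.999, 0.047, 0.001, -0.001]
ft_force: [0.6, 0.3, -0.4]
width: 0.0523
grip_force: 0.0
t 31.7 pos [0.5936 0.2872 0.1346] yaw 5.39 q7 -2.31 F [ 0.6  0.3 -0.4] w 0.0523 grip 0.0
turn total 0.001 rows>= 1 | shift total [-0.0009  0.0086  0.3428] rows>= 2 | no-turn shift [-0.0009  0.0086  0.3428]
```

```bash
python3 -m crank '-0.001 0.008 0 0 0.2;0 0 0.17 0 0.2;0 0 0.17 0 0.2;0 0 0 0 0.2;0 0 0 0 -1;0 0 0 0 -1;0 0 0 0 -1;0 0 0 0 -1;0 0 0 0 -1;0 0 0 0 -1' 30; python3 go.py 0.5937 0.2855 0.066 5.3; python3 -m crank '0 0 -0.1 0 -1;0 0 -0.2 0 -1;0 0 -0.2 0 -1;0 0 -0.2 0 -1;0 0 -0.2 0 -1;0 0 -0.1 0 -1;0 0 0 0 -1;0 0 0 0 -1';python3 go.py 0.5925 -0.085 0.26 5
```

```text
time: 32.7
ee_pos: [0.5927, 0.2856, 0.065]
eef_rot: [0.999, 0.047, 0.0, -0.0]
ft_force: [0.3, 0.3, 2.9]
width: 0.0232
grip_force: 30.0
t 32.7 pos [0.5927 0.2856 0.065 ] yaw 5.44 q7 -2.34 F [0.3 0.3 2.9] w 0.0232 grip 30.0
turn total 0.002 rows>= 1 | shift total [ 0.0047  0.0007 -0.0048] rows>= 1 | no-turn shift [ 0.0047  0.0008 -0.0048]
time: 33.5
ee_pos: [0.5922, 0.285, 0.263]
eef_rot: [0.999, 0.047, -0.001, 0.001]
ft_force: [1.1, -0.1, -3.6]
width: 0.0232
grip_force: 30.0
t 33.5 pos [0.5922 0.285  0.263 ] yaw 5.44 q7 -2.26 F [ 1.1 -0.1 -3.6] w 0.0232 grip 30.0
turn total 0.005 rows>= 1 | shift total [-0.1599  1.8433  0.0171] rows>= 10 | no-turn shift [-0.174   1.842   0.0172]
```

```bash
python3 -m crank '-0.016 0.184 0 0.004 -1;-0.016 0.184 0 0 -1;-0.016 0.184 0 0 -1;-0.016 0.184 0 0 -1;-0.016 0.184 0 0 -1;-0.016 0.184 0 0 -1;-0.016 0.184 0 0 -1;-0.016 0.184 0 0 -1;-0.016 0.184 0 0 -1;-0.016 0.184 0 0 -1'; python3 -m crank '0 0 0 0 -1;0 0 0 0 -1;0 0 0 0 -1;0 0 0 0 -1'; python3 go.py 0.593 -0.085 0.07 5
```

```text
time: 34.5
ee_pos: [0.5922, -0.086, 0.262]
eef_rot: [0.999, 0.044, -0.002, -0.0]
ft_force: [1.7, 0.1, -3.6]
width: 0.0229
grip_force: 30.0
time: 34.9
ee_pos: [0.5932, -0.0826, 0.2639]
eef_rot: [0.999, 0.045, -0.0, -0.0]
ft_force: [-1.3, -0.2, -3.2]
width: 0.0236
grip_force: 30.0
t 34.9 pos [ 0.5932 -0.0826  0.2639] yaw 5.2 q7 -1.63 F [-1.3 -0.2 -3.2] w 0.0236 grip 30.0
turn total 0.002 rows>= 1 | shift total [-0.0014  0.0123  0.9697] rows>= 5 | no-turn shift [-0.0014  0.0123  0.9697]
```

```bash
python3 -m crank '-0.001 0.012 0 0.002 -1;0 0 0.15 0 -1;0 0 0.15 0 -1;0 0 0.15 0 -1;0 0 0.15 0 -1;0 0 0.1 0 -1;0 0 0 0 -1;0 0 0 0 -1;0 0 0 0 -1'; python3 go.py 0.593 -0.085 0.07 5
```

```text
time: 35.8
ee_pos: [0.5943, -0.0862, 0.1261]
eef_rot: [0.999, 0.043, 0.001, 0.0]
ft_force: [-0.8, -0.9, -4.4]
width: 0.0231
grip_force: 30.0
t 35.8 pos [ 0.5943 -0.0862  0.1261] yaw 4.91 q7 -1.7 F [-0.8 -0.9 -4.4] w 0.0231 grip 30.0
turn total -0.001 rows>= 1 | shift total [-0.0064 -0.0067  0.2805] rows>= 2 | no-turn shift [-0.0064 -0.0067  0.2805]
```

```bash
python3 -m crank '-0.006 -0.006 0.05 0 -1;0 0 0.06 0 -1;0 0 0.06 0 -1;0 0 0.05 0 -1;0 0 0.03 0 -1;0 0 0.03 0 -1;0 0 0.003 0 -1;0 0 0 0 -1;0 0 0 0 -1'; python3 go.py 0.593 -0.085 0.07 5
```

```text
time: 36.7
ee_pos: [0.5925, -0.085, 0.0685]
eef_rot: [0.999, 0.043, 0.0, 0.0]
ft_force: [-2.5, 1.4, 4.8]
width: 0.0231
grip_force: 30.0
t 36.7 pos [ 0.5925 -0.085   0.0685] yaw 4.91 q7 -1.73 F [-2.5  1.4  4.8] w 0.0231 grip 30.0
turn total -0.001 rows>= 1 | shift total [ 0.0023  0.     -0.0073] rows>= 1 | no-turn shift [ 0.0023  0.     -0.0073]
```

```bash
python3 -m crank '0 0 0 0 0;0 0 0 0 0;0 0 0 0 0.05;0 0 -0.05 0 0.05;0 0 -0.2 0 0.05;0 0 -0.2 0 0.05;0 0 -0.2 0 0.05;0 0 -0.2 0 0.2;0 0 -0.2 0 0.2;0 0 0 0 0.2' ; python3 go.py 0.53 0.36 0.3 5
```

```text
time: 37.7
ee_pos: [0.5943, -0.0847, 0.2844]
eef_rot: [0.999, 0.043, 0.004, 0.001]
ft_force: [0.7, 0.1, -0.2]
width: 0.0513
grip_force: 0.0
t 37.7 pos [ 0.5943 -0.0847  0.2844] yaw 4.91 q7 -1.63 F [ 0.7  0.1 -0.2] w 0.0513 grip 0.0
turn total -0.001 rows>= 1 | shift total [-0.1256 -2.2426 -0.0835] rows>= 12 | no-turn shift [-0.1292 -2.2424 -0.0835]
```

```bash
python3 -m crank '-0.011 -0.19 -0.02 0 0.2;-0.011 -0.19 -0.02 0 0.2;-0.011 -0.19 -0.02 0 0.2;-0.011 -0.19 -0.02 0 0.2;-0.011 -0.19 0 0 0.2;-0.011 -0.19 0 0 0.2;-0.011 -0.19 0 0 0.2;-0.011 -0.19 0 0 0.2;-0.011 -0.19 0 0 0.2;-0.011 -0.19 0 0 0.2'; python3 -m crank '-0.011 -0.19 0 0 0.2;-0.01 -0.15 0 0 0.2;0 0 0 0 0.2;0 0 0 0 0.2;0 0 0 0 0.2'; sed -i 's/r=\.1)/r=float(sys.argv[5]) if len(sys.argv)>5 else .1)/' meas.py; python3 meas.py silver .597 .381 pics/w7.png .05; python3 go.py 0.597 0.381 0.066 5
python3 - <<'E'
import cv2
i=cv2.imread('pics/w7.png');cv2.imwrite('pics/w7c.png',cv2.resize(i[70:200,220:420],None,fx=4,fy=4))
E
```

```text
time: 38.7
ee_pos: [0.5374, 0.2927, 0.294]
eef_rot: [0.999, 0.043, 0.0, 0.0]
ft_force: [0.8, -1.0, -0.2]
width: 0.052
grip_force: 0.0
time: 39.2
ee_pos: [0.5285, 0.3577, 0.2939]
eef_rot: [0.999, 0.042, 0.0, 0.0]
ft_force: [0.9, 0.1, -0.1]
width: 0.0522
grip_force: 0.0
silver body [600.3 384.4] [64.4 64.4] 5.2 img [313. 124.]
  cap cand [309. 122.] 246 centre(z.092) [600.4 384. ] r 11.1
t 39.2 pos [0.5286 0.3574 0.2939] yaw 4.78 q7 -2.42 F [0.1 0.3 0.8] w 0.0521 grip 0.0
turn total -0.002 rows>= 1 | shift total [ 0.3507 -0.0884  1.1397] rows>= 6 | no-turn shift [ 0.3503 -0.0897  1.1397]
```

View pics/w7c.png

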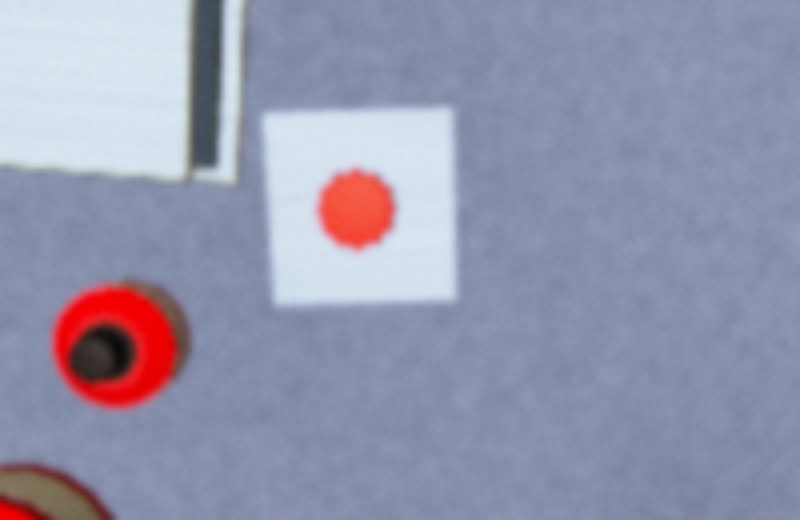

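The crop shows the silver can at crop centre (363,205), cap (357,208), turned about 2° from the tool, so its yaw is about 6.5°. It stands clear of the tray.

```bash
python3 go.py 0.6003 0.3843 0.066 6.5|tail -1; python3 -m crank '0.18 -0.048 0 -0.019 0.2;0.19 -0.048 0.1 0 0.2;0 0 0.2 0 0.2;0 0 0.2 0 0.2;0 0 0.2 0 0.2;0 0 0.1 0 0.2;0 0 0 0 0.2;0 0 0 0 0.2;0 0 0 0 0.2' 30; python3 go.py 0.6003 0.3843 0.066 6.5
```

```text
turn total -0.019 rows>= 1 | shift total [ 0.3711 -0.0937  1.1397] rows>= 7 | no-turn shift [ 0.3681 -0.1047  1.1397]
time: 40.15
ee_pos: [0.6004, 0.3855, 0.1362]
eef_rot: [0.998, 0.057, 0.001, -0.001]
ft_force: [0.1, -0.3, 0.1]
width: 0.0524
grip_force: 0.0
t 40.1 pos [0.6004 0.3855 0.1362] yaw 6.56 q7 -2.41 F [ 0.1 -0.3  0.1] w 0.0524 grip 0.0
turn total 0.001 rows>= 1 | shift total [-0.0023  0.0064  0.3508] rows>= 2 | no-turn shift [-0.0023  0.0064  0.3508]
```

```bash
python3 -m crank '-0.002 0.006 0 0 0.2;0 0 0.17 0 0.2;0 0 0.175 0 0.2;0 0 0 0 0.2;0 0 0 0 -1;0 0 0 0 -1;0 0 0 0 -1;0 0 0 0 -1;0 0 0 0 -1;0 0 0 0 -1' 30; python3 go.py 0.6003 0.3843 0.066 6.5; python3 -m crank '0 0 -0.1 0 -1;0 0 -0.2 0 -1;0 0 -0.2 0 -1;0 0 -0.2 0 -1;0 0 -0.2 0 -1;0 0 -0.1 0 -1;0 0 0 0 -1;0 0 0 0 -1';python3 go.py 0.587 -0.017 0.26 5
```

```text
time: 41.15
ee_pos: [0.5994, 0.3845, 0.0654]
eef_rot: [0.998, 0.058, 0.0, -0.0]
ft_force: [0.0, 1.2, 2.8]
width: 0.0231
grip_force: 30.0
t 41.1 pos [0.5994 0.3845 0.0654] yaw 6.61 q7 -2.44 F [0.  1.2 2.8] w 0.0231 grip 30.0
turn total 0.001 rows>= 1 | shift total [ 0.0044  0.0014 -0.0028] rows>= 1 | no-turn shift [ 0.0044  0.0014 -0.0028]
time: 41.95
ee_pos: [0.599, 0.3839, 0.2644]
eef_rot: [0.998, 0.058, -0.0, 0.0]
ft_force: [0.6, -0.7, -5.0]
width: 0.0232
grip_force: 30.0
t 42.0 pos [0.599  0.3839 0.2644] yaw 6.62 q7 -2.36 F [ 0.6 -0.7 -5. ] w 0.0232 grip 30.0
turn total 0.018 rows>= 1 | shift total [-0.2343  1.9917  0.0236] rows>= 11 | no-turn shift [-0.2905  1.9843  0.0236]
```

```bash
python3 -m crank '-0.023 0.199 0 0.018 -1;-0.023 0.199 0 0 -1;-0.023 0.199 0 0 -1;-0.023 0.199 0 0 -1;-0.023 0.199 0 0 -1;-0.023 0.199 0 0 -1;-0.023 0.199 0 0 -1;-0.023 0.199 0 0 -1;-0.023 0.199 0 0 -1;-0.023 0.18 0 0 -1'; python3 -m crank '0 0 0 0 -1;0 0 0 0 -1;0 0 0 0 -1;0 0 0 0 -1'; python3 go.py 0.587 -0.0175 0.12 5
```

```text
time: 42.95
ee_pos: [0.5875, -0.0154, 0.2628]
eef_rot: [0.999, 0.043, -0.002, 0.0]
ft_force: [0.0, -0.5, -4.3]
width: 0.0232
grip_force: 30.0
time: 43.35
ee_pos: [0.5885, -0.0112, 0.2644]
eef_rot: [0.999, 0.045, -0.0, -0.0]
ft_force: [-0.3, 0.1, -4.2]
width: 0.0234
grip_force: 30.0
t 43.4 pos [ 0.5885 -0.0112  0.2644] yaw 5.11 q7 -1.77 F [-0.3  0.1 -4.2] w 0.0234 grip 30.0
turn total 0.001 rows>= 1 | shift total [-0.0095  0.0311  0.7222] rows>= 4 | no-turn shift [-0.0096  0.0311  0.7222]
```

```bash
python3 -m crank '-0.009 0.031 0 0.001 -1;0 0 0.15 0 -1;0 0 0.15 0 -1;0 0 0.15 0 -1;0 0 0.15 0 -1;0 0 0.1 0 -1;0 0 0 0 -1;0 0 0 0 -1;0 0 0 0 -1'; python3 go.py 0.587 -0.0175 0.07 5; python3 -c "
from h import *
c=cam('wrist');cv2.imwrite('pics/w8.png',cv2.resize(c['img'][60:300,150:490],None,fx=2.3,fy=2.3))"
```

```text
time: 44.25
ee_pos: [0.5884, -0.0187, 0.1265]
eef_rot: [0.999, 0.043, 0.001, 0.0]
ft_force: [-0.1, 0.5, -3.5]
width: 0.0229
grip_force: 30.0
t 44.2 pos [ 0.5884 -0.0187  0.1265] yaw 4.91 q7 -1.83 F [-0.1  0.5 -3.5] w 0.0229 grip 30.0
turn total -0.001 rows>= 1 | shift total [-0.0069 -0.0068  0.2824] rows>= 2 | no-turn shift [-0.0069 -0.0068  0.2824]
```

View pics/w8.png

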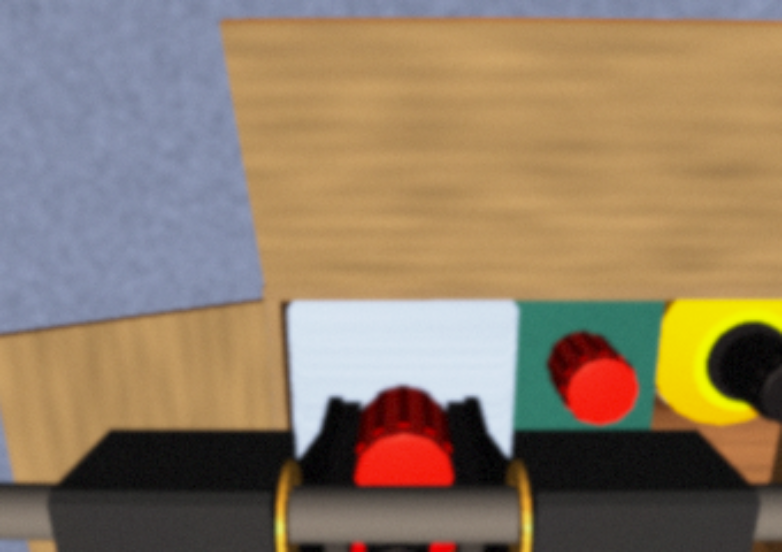

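The silver can is entering its corner, clear of the left wall at (285,310) and the green can's cap at (600,385). Lowering it.

```bash
python3 -m crank '-0.006 -0.004 0.05 0 -1;0 0 0.06 0 -1;0 0 0.06 0 -1;0 0 0.05 0 -1;0 0 0.03 0 -1;0 0 0.03 0 -1;0 0 0.003 0 -1;0 0 0 0 -1;0 0 0 0 -1'; python3 go.py 0.587 -0.0175 0.07 5
```

```text
time: 45.2
ee_pos: [0.5867, -0.0175, 0.0691]
eef_rot: [0.999, 0.043, 0.001, -0.0]
ft_force: [-3.9, 2.0, 5.6]
width: 0.0231
grip_force: 30.0
t 45.2 pos [ 0.5867 -0.0175  0.0691] yaw 4.93 q7 -1.87 F [-3.9  2.   5.6] w 0.0231 grip 30.0
turn total -0.001 rows>= 1 | shift total [ 0.0013  0.     -0.0046] rows>= 1 | no-turn shift [ 0.0013  0.     -0.0046]
```

```bash
python3 -m crank '0 0 0 0 0;0 0 0 0 0;0 0 0 0 0.05;0 0 -0.05 0 0.05;0 0 -0.2 0 0.05;0 0 -0.2 0 0.05;0 0 -0.2 0 0.05;-0.1 0.05 -0.2 0 -1;-0.1 0.1 -0.2 0 -1;-0.15 0.15 -0.1 0 -1'; python3 -m crank '0 0 0 0 -1;0 0 0 0 -1;0 0 0 0 -1'
python3 - <<'E'
from h import *
c=cam("wrist");cv2.imwrite("pics/w9.png",c["img"]);print(read_state()["ee_pos"])
# flap angles from w1
T=np.eye(4);a=np.radians(.32);T[:3,:3]=R.from_euler("z",a).as_matrix()@np.diag([1,-1,-1.]);T[:3,3]=[.4854,-.0885,.4004]
M=T@np.array(c["mount"]);w=dict(c);w["R"],w["o"]=M[:3,:3],M[:3,3]
b=np.radians(5);Rm=R.from_euler("z",b).as_matrix()
f=lambda p:np.array([.558,-.088,0])+Rm@np.array(p)
for n,ax,s,L,z,px in(("far",0,1,.073,.109,(319,16.5)),("near",0,-1,.073,.109,(332,211)),("left",1,1,.107,.104,(211.5,131)),("right",1,-1,.107,.104,(440,111.5))):
    out=[]
    for th in np.arange(1.6,2.9,.02):
        p=[0,0,z+.072*np.sin(th)];p[ax]=s*(L-.072*np.cos(th));e=proj(w,[f(p)])[0]-px;out.append((np.hypot(*e),round(th,2),e.round(1).tolist(),np.round(p,3).tolist()))
    print(n,min(out))
E
```

```text
time: 46.2
ee_pos: [0.5225, -0.0823, 0.3023]
eef_rot: [0.999, 0.045, 0.002, 0.0]
ft_force: [0.3, -1.7, 0.5]
width: 0.0291
grip_force: 0.0
time: 46.5
ee_pos: [0.5217, -0.083, 0.2982]
eef_rot: [0.999, 0.043, -0.0, -0.0]
ft_force: [0.4, 0.5, -0.4]
width: 0.0064
grip_force: 0.0
[ 0.52178749 -0.08261728  0.29793834]
far (np.float64(2.8463973292981284), np.float64(2.66), [-2.8, 0.2], [0.137, 0.0, 0.142])
near (np.float64(0.1858041972023126), np.float64(2.68), [-0.2, 0.0], [-0.137, 0.0, 0.141])
left (np.float64(1.3047584602381601), np.float64(2.88), [-0.6, 1.2], [0.0, 0.177, 0.123])
right (np.float64(1.1646154919484464), np.float64(2.88), [0.6, 1.0], [0.0, -0.177, 0.123])
```

View pics/w9.png

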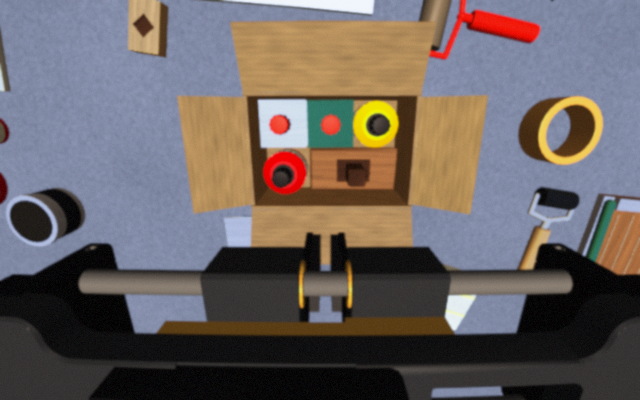

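All five pieces stand in the carton: silver (280,123), green (330,123), yellow (377,123), red (284,172) and the long stamp (352,170). All flaps are still open. Closing the left end flap first, with fingers shut, sweeping in from outside.

```bash
cat > gc.py <<'E'
# gc.py xc yc z : target in carton frame, yaw 5
import sys,subprocess;from h import *
x,y,z=map(float,sys.argv[1:4]);b=R.from_euler("z",5,degrees=True).as_matrix()
o=np.array([.558,-.088,0]);p=o+b@[x,y,z];cur=b.T@(read_state()["ee_pos"]-o);print("carton-frame tcp",cur.round(4))
subprocess.run(["python3","go.py",*map(str,p),"5"])
E
python3 gc.py 0 .215 .2
```

```text
t 46.5 pos [ 0.5218 -0.0826  0.2979] yaw 5.02 q7 -1.54 F [ 0.   0.  -0.1] w 0.0038 grip 0.0
turn total 0.0 rows>= 1 | shift total [ 0.1783 -1.032   0.4904] rows>= 6 | no-turn shift [ 0.1787 -1.0319  0.4904]
carton-frame tcp [-0.0356  0.0085  0.2979]
```

```bash
python3 -m crank '0.03 -0.172 0 0 -1;0.03 -0.172 0 0 -1;0.03 -0.172 0 0 -1;0.03 -0.172 0 0 -1;0.03 -0.172 0 0 -1;0.03 -0.172 0 0 -1;0 0 0.2 0 -1;0 0 0.2 0 -1;0 0 0.09 0 -1;0 0 0 0 -1' 10; python3 -m crank '0 0 0 0 -1;0 0 0 0 -1'; python3 gc.py 0 .215 .1
```

```text
time: 47.55
ee_pos: [0.538, 0.1257, 0.1972]
eef_rot: [0.999, 0.044, -0.003, -0.0]
ft_force: [0.6, 0.6, -0.2]
width: 0.0005
grip_force: 0.0
time: 47.75
ee_pos: [0.5405, 0.1257, 0.2017]
eef_rot: [0.999, 0.043, 0.001, -0.0]
ft_force: [-1.0, 0.1, 1.2]
width: 0.0008
grip_force: 0.0
t 47.8 pos [0.5405 0.1257 0.2017] yaw 4.95 q7 -2.04 F [-1.   0.1  1.2] w 0.0008 grip 0.0
turn total -0.001 rows>= 1 | shift total [-0.0068 -0.0028  0.5084] rows>= 3 | no-turn shift [-0.0069 -0.0028  0.5084]
carton-frame tcp [0.0012 0.2144 0.2017]
```

```bash
python3 -m crank '-0.006 0 0.17 0 -1;0 0 0.17 0 -1;0 0 0.17 0 -1;0 0 0 0 -1;0 0 0 0 -1;0 0.05 0 0 -1;0 0.05 0 0 -1;0 0.05 0 0 -1;0 0.05 0 0 -1;0 0 0 0 -1'; python3 gc.py 0 .1 .125
```

```text
time: 48.75
ee_pos: [0.5426, 0.0935, 0.1022]
eef_rot: [0.999, 0.046, 0.002, -0.006]
ft_force: [-7.9, 28.1, 17.1]
width: 0.0004
grip_force: 15.8
t 48.8 pos [0.5426 0.0935 0.1022] yaw 5.26 q7 -2.04 F [-7.9 28.1 17.1] w 0.0004 grip 15.8
turn total 0.003 rows>= 1 | shift total [-0.0016  0.4096 -0.1188] rows>= 3 | no-turn shift [-0.0035  0.4096 -0.1188]
carton-frame tcp [0.0005 0.1822 0.1022]
```

The flap is jamming. At its shallow angle the free edge locks against the finger by friction. I'll ease off and sweep up along the edge's arc instead.

```bash
python3 -m crank '0 -0.012 0 0 -1;0 0 -0.048 0 -1;0 0.016 -0.048 0 -1;0 0.025 -0.045 0 -1' ; python3 gc.py 0 .1 .125
```

```text
time: 49.15
ee_pos: [0.5428, 0.0778, 0.1274]
eef_rot: [0.999, 0.042, 0.0, 0.0]
ft_force: [0.6, 0.2, -0.2]
width: 0.0005
grip_force: 0.3
t 49.1 pos [0.5428 0.0778 0.1274] yaw 4.85 q7 -2.0 F [ 0.6  0.2 -0.2] w 0.0005 grip 0.3
turn total -0.002 rows>= 1 | shift total [0.0033 0.3323 0.0123] rows>= 2 | no-turn shift [0.0042 0.3323 0.0123]
carton-frame tcp [-0.0007  0.1665  0.1274]
```

```bash
cat > flap.py <<'E'
from h import *
# per flap: saturation (cardboard is saturated, bench is not) where its free edge would show at each angle
b=R.from_euler("z",5,degrees=True).as_matrix();f=lambda p:np.array([.558,-.088,0])+b@np.array(p)
def scan(cn,flaps=("left","right","far","near")):
    c=cam(cn);S=cv2.blur(hsv(c)[...,1],(3,3))
    for n,ax,s,L,z in(("far",0,1,.073,.109),("near",0,-1,.073,.109),("left",1,1,.107,.104),("right",1,-1,.107,.104)):
        if n not in flaps:continue
        for o in(-.045,.045):
            r=[]
            for th in np.arange(2.9,-.01,-.1):
                p=[o,o,z+.070*np.sin(th)];p[ax]=s*(L-.070*np.cos(th));u=proj(c,[f(p)])[0].round().astype(int)
                r.append(int(S[u[1],u[0]]) if 0<=u[0]<640 and 0<=u[1]<400 else -1)
            print(cn,n,o,"th 2.9 down:",r)
if __name__=="__main__":
    import sys
    for cn in sys.argv[1].split(","):scan(cn,sys.argv[2].split(","))
E
python3 flap.py scene,wrist,top left,right
```

```text
scene left -0.045 th 2.9 down: [5, 6, 7, 7, 8, 10, 14, 13, 15, 18, 15, 17, 22, 23, 26, 27, 27, 25, 55, 80, 94, 102, 103, 74, 44, 16, 26, 118, 130, 114]
scene left 0.045 th 2.9 down: [106, 122, 116, 118, 117, 106, 107, 133, 152, 225, 221, 175, 133, 127, 127, 127, 128, 115, 110, 109, 112, 126, 126, 124, 108, 96, 108, 117, 115, 97]
scene right -0.045 th 2.9 down: [101, 102, 105, 102, 79, 68, 79, 94, 106, 97, 92, 67, 41, 40, 39, 40, 40, 40, 39, 43, 78, 100, 109, 119, 129, 130, 129, 128, 130, 129]
scene right 0.045 th 2.9 down: [101, 103, 100, 91, 91, 78, 78, 91, 100, 104, 101, 101, 101, 101, 102, 103, 102, 101, 102, 103, 101, 116, 124, 124, 124, 96, 37, 28, 38, 39]
wrist left -0.045 th 2.9 down: [197, 100, 32, 52, 148, 199, 124, 30, 47, 33, 35, 41, 31, 31, 33, 34, 36, 49, 33, 53, 43, 120, 121, 124, 144, 174, 174, 83, 44, 43]
wrist left 0.045 th 2.9 down: [55, 56, 56, 56, 57, 56, 39, 164, 164, 165, 165, 29, 29, 28, 28, 149, 152, 149, 151, 141, 207, 247, 240, 235, 242, 248, 242, 245, 242, 170]
wrist right -0.045 th 2.9 down: [-1, -1, -1, -1, -1, -1, -1, -1, -1, -1, -1, -1, -1, -1, -1, -1, 
[... 159 characters left out ...]
1, -1, -1, -1, -1, -1, -1, -1, -1, -1, 37, 50, 89]
top left -0.045 th 2.9 down: [87, 87, 87, 88, 88, 87, 86, 85, 83, 81, 79, 78, 80, 81, 85, 87, 88, 89, 89, 88, 88, 90, 98, 132, 140, 137, 137, 126, 121, 121]
top left 0.045 th 2.9 down: [81, 81, 81, 81, 81, 81, 80, 80, 80, 80, 83, 81, 61, 52, 51, 55, 63, 57, 50, 43, 21, 9, 9, 9, 14, 28, 28, 45, 45, 45]
top right -0.045 th 2.9 down: [35, 62, 58, 58, 89, 103, 105, 107, 107, 107, 107, 108, 107, 108, 108, 105, 103, 103, 119, 125, 127, 127, 126, 126, 118, 112, 105, 105, 105, 105]
top right 0.045 th 2.9 down: [42, 39, 68, 68, 92, 105, 108, 108, 107, 106, 108, 107, 107, 106, 103, 106, 99, 93, 96, 97, 121, 141, 174, 176, 187, 186, 180, 180, 168, 180]
```

The wrist scan puts the left flap at about 2.2 rad, matching the finger position, so the flap is rising. Carrying on over the arc.

```bash
python3 -m crank '0 0.04 -0.025 0 -1;0 0.06 -0.03 0 -1;0 0.07 -0.01 0 -1;0 0.06 0 0 -1;0 0.08 0.02 0 -1;0 0.08 0.02 0 -1;0 0.08 0.03 0 -1;0 0.08 0.03 0 -1;0 0 0 0 -1;0 0 0 0 -1' ; python3 gc.py 0 .055 .115; python3 flap.py wrist left
```

```text
time: 50.3
ee_pos: [0.5518, -0.0309, 0.1192]
eef_rot: [0.999, 0.042, -0.0, -0.0]
ft_force: [-0.1, -0.6, 0.8]
width: 0.0008
grip_force: 0.0
t 50.3 pos [ 0.5518 -0.0309  0.1192] yaw 4.85 q7 -1.8 F [-0.1 -0.6  0.8] w 0.0008 grip 0.0
turn total -0.002 rows>= 1 | shift total [0.006  0.0122 0.0208] rows>= 1 | no-turn shift [0.0061 0.0122 0.0208]
carton-frame tcp [-0.0012  0.0574  0.1192]
wrist left -0.045 th 2.9 down: [57, 55, 55, 40, 193, 33, 42, 40, 45, 22, 46, 96, 71, 91, 86, 104, 78, 15, 30, 33, 36, 34, 58, 199, 201, 66, 18, 20, 18, 13]
wrist left 0.045 th 2.9 down: [55, 57, 56, 57, 56, 54, 55, 56, 55, 55, 55, 55, 56, 54, 55, 57, 138, 120, 120, 118, 120, 121, 120, 121, 118, 119, 119, 119, 119, 120]
```

Left flap is folding over. Pressing down gently.

```bash
python3 -m crank '0 0 0.025 0 -1;0 0 0.025 0 -1;0 0 0.015 0 -1;0 0 0 0 -1' ; python3 gc.py 0 .055 .2
```

```text
time: 50.75
ee_pos: [0.5525, -0.0299, 0.1086]
eef_rot: [0.999, 0.043, 0.0, 0.001]
ft_force: [-8.7, -0.9, 24.3]
width: 0.0003
grip_force: 12.4
t 50.8 pos [ 0.5525 -0.0299  0.1086] yaw 4.95 q7 -1.81 F [-8.7 -0.9 24.3] w 0.0003 grip 12.4
turn total -0.001 rows>= 1 | shift total [ 0.0024  0.0172 -0.4571] rows>= 3 | no-turn shift [ 0.0025  0.0172 -0.4571]
carton-frame tcp [-0.0004  0.0583  0.1086]
```

```bash
python3 -m crank '0 0 -0.2 0 -1;0 0 -0.25 0 -1;0 0.19 0 0 -1;0 0.19 0 0 -1;0 0.19 0 0 -1;0 0.19 0 0 -1;0 0.19 0 0 -1;0 0.19 0 0 -1;0 0.17 0 0 -1;0 0 0 0 -1';python3 -m crank '0 0 0.1 0 -1;0 0 0 0 -1;0 0 0 0 -1'; python3 gc.py 0 -.207 .105;python3 flap.py wrist left
```

```text
time: 51.75
ee_pos: [0.5732, -0.2975, 0.195]
eef_rot: [0.999, 0.039, -0.001, 0.001]
ft_force: [-0.0, 0.2, 0.1]
width: 0.0004
grip_force: 0.0
time: 52.05
ee_pos: [0.5743, -0.2908, 0.1764]
eef_rot: [0.999, 0.043, -0.0, -0.0]
ft_force: [0.6, -0.2, 0.2]
width: 0.0004
grip_force: 0.0
t 52.0 pos [ 0.5743 -0.2908  0.1764] yaw 4.96 q7 -1.37 F [ 0.6 -0.2  0.2] w 0.0004 grip 0.0
turn total -0.0 rows>= 1 | shift total [0.0072 0.0181 0.3572] rows>= 2 | no-turn shift [0.0072 0.0181 0.3572]
carton-frame tcp [-0.0014 -0.2034  0.1764]
wrist left -0.045 th 2.9 down: [-1, -1, -1, -1, -1, -1, -1, -1, -1, -1, -1, -1, -1, -1, -1, -1, -1, -1, -1, -1, -1, 93, 96, 114, 123, 118, 94, 101, 74, 89]
wrist left 0.045 th 2.9 down: [-1, -1, -1, -1, -1, -1, -1, -1, -1, -1, -1, -1, -1, -1, -1, -1, -1, -1, -1, -1, -1, -1, -1, -1, 120, 119, 121, 120, 119, 185]
```

```bash
python3 -m crank '0.007 0.015 0.18 0 -1;0 0 0.175 0 -1;0 0 0 0 -1;0 0 0 0 -1;0 -0.05 0 0 -1;0 -0.05 -0.02 0 -1;0 -0.025 -0.048 0 -1;0 -0.025 -0.048 0 -1;0 -0.025 -0.045 0 -1;0 0 0 0 -1' ; python3 gc.py 0 -.12 .14;python3 flap.py wrist right
```

```text
time: 53.1
ee_pos: [0.574, -0.2591, 0.14]
eef_rot: [0.999, 0.043, 0.001, 0.001]
ft_force: [0.8, 0.3, 0.3]
width: 0.0005
grip_force: 0.0
t 53.1 pos [ 0.574  -0.2591  0.14  ] yaw 4.94 q7 -1.43 F [0.8 0.3 0.3] w 0.0005 grip 0.0
turn total -0.001 rows>= 1 | shift total [-0.0052 -0.2592 -0.0006] rows>= 2 | no-turn shift [-0.0055 -0.2592 -0.0006]
carton-frame tcp [ 0.001  -0.1718  0.14  ]
wrist right -0.045 th 2.9 down: [44, 25, 26, 48, 41, 18, 191, 197, 196, 52, 36, 47, 22, 25, 36, 43, 33, 40, 133, 202, 192, 119, 119, 123, 157, 171, 57, 43, 43, 41]
wrist right 0.045 th 2.9 down: [56, 56, 56, 56, 40, 147, 145, 145, 146, 145, 144, 255, 255, 255, 133, 150, 151, 151, 150, 130, 211, 253, 242, 244, 252, 250, 239, 242, 241, 109]
```

```bash
python3 -m crank '0 -0.037 -0.03 0 -1;0 -0.043 -0.025 0 -1;0 -0.064 -0.02 0 -1;0 -0.07 -0.01 0 -1;0 -0.06 0 0 -1;0 -0.078 0.03 0 -1;0 -0.078 0.05 0 -1;0 -0.078 0.05 0 -1;0 -0.078 0.05 0 -1;0 0 0 0 -1' ; python3 gc.py 0 -.055 .115;python3 flap.py wrist right
```

```text
time: 54.15
ee_pos: [0.5617, -0.1393, 0.1167]
eef_rot: [0.999, 0.045, -0.001, -0.001]
ft_force: [-0.0, 1.0, -0.6]
width: 0.0008
grip_force: 0.0
t 54.1 pos [ 0.5617 -0.1393  0.1167] yaw 5.13 q7 -1.62 F [-0.   1.  -0.6] w 0.0008 grip 0.0
turn total 0.001 rows>= 1 | shift total [0.0038 0.0179 0.0085] rows>= 1 | no-turn shift [0.0038 0.018  0.0085]
carton-frame tcp [-0.0008 -0.0514  0.1167]
wrist right -0.045 th 2.9 down: [57, 57, 57, 58, 51, 35, 45, 31, 45, 26, 19, 20, 17, 13, 13, 15, 97, 93, 15, 38, 36, 46, 50, 197, 199, 64, 23, 36, 22, 27]
wrist right 0.045 th 2.9 down: [57, 57, 57, 56, 57, 57, 56, 58, 56, 57, 57, 56, 57, 56, 57, 56, 55, 121, 121, 121, 123, 121, 123, 121, 121, 123, 121, 123, 122, 122]
```

```bash
python3 -m crank '0 0.01 0.025 0 -1;0 0 0.025 0 -1;0 0 0 0 -1;0 0 0 0 -1;0 0 -0.2 0 -1;0 0 -0.25 0 -1;0.16 -0.04 0 0 -1;0.16 -0.04 0 0 -1;0.16 -0.04 0 0 -1;0.16 -0.04 0 0 -1';python3 -m crank '0.16 -0.04 0 0 -1;0.16 -0.04 0 0 -1;0 0 0 0 -1;0 0 0 0 -1'; python3 gc.py .185 0 .105;python3 flap.py top right,left,far,near; python3 flap.py scene left
```

```text
time: 55.2
ee_pos: [0.6891, -0.1026, 0.1981]
eef_rot: [0.999, 0.042, -0.0, 0.0]
ft_force: [1.2, -0.3, 0.6]
width: 0.0006
grip_force: 0.0
time: 55.6
ee_pos: [0.7505, -0.0802, 0.1975]
eef_rot: [0.999, 0.043, -0.001, -0.0]
ft_force: [-0.9, -0.1, 0.5]
width: 0.0006
grip_force: 0.0
t 55.6 pos [ 0.7505 -0.0802  0.1975] yaw 4.92 q7 -1.7 F [-0.9 -0.1  0.5] w 0.0006 grip 0.0
turn total -0.001 rows>= 1 | shift total [-0.0365 -0.0449  0.4627] rows>= 3 | no-turn shift [-0.0366 -0.0449  0.4627]
carton-frame tcp [ 0.1924 -0.0091  0.1975]
top far -0.045 th 2.9 down: [59, 59, 59, 85, 85, 92, 95, 96, 92, 95, 98, 97, 99, 100, 100, 101, 101, 100, 102, 102, 101, 101, 102, 102, 102, 102, 103, 103, 104, 104]
top far 0.045 th 2.9 down: [42, 42, 70, 70, 90, 97, 98, 98, 98, 96, 96, 98, 98, 98, 99, 98, 97, 97, 90, 90, 94, 96, 98, 98, 97, 99, 100, 100, 101, 101]
top near -0.045 th 2.9 down: [38, 66, 90, 100, 102, 101, 102, 102, 102, 102, 102, 103, 103, 105, 102, 101, 101, 102, 104, 102, 103, 103, 102, 103, 103, 103, 103, 103, 103, 103]
top near 0.045 th 2.9 down: [71, 71, 88, 98, 101, 100, 98, 99, 100, 100, 10
[... 350 characters left out ...]
7, 98, 98, 97, 98, 99, 99, 99, 96, 88, 88, 70, 72, 72]
top right -0.045 th 2.9 down: [58, 56, 57, 57, 55, 54, 55, 60, 67, 71, 79, 86, 89, 89, 88, 87, 87, 84, 86, 97, 101, 103, 103, 102, 103, 103, 102, 103, 103, 103]
top right 0.045 th 2.9 down: [69, 70, 67, 67, 64, 61, 59, 55, 55, 58, 65, 70, 79, 86, 89, 88, 89, 88, 85, 84, 84, 92, 101, 102, 102, 102, 102, 105, 110, 117]
scene left -0.045 th 2.9 down: [34, 35, 40, 41, 41, 44, 62, 72, 98, 94, 93, 93, 94, 94, 93, 94, 94, 94, 94, 94, 94, 96, 98, 114, 119, 122, 121, 112, 103, 95]
scene left 0.045 th 2.9 down: [104, 119, 111, 113, 113, 103, 103, 102, 118, 102, 94, 94, 94, 94, 95, 95, 94, 97, 101, 104, 108, 124, 124, 122, 106, 99, 97, 101, 96, 96]
```

```bash
python3 -m crank '-0.02 -0.045 0.14 0 -1;0 0 0.14 0 -1;0 0 0.13 0 -1;0 0 0 0 -1;-0.08 0 0 0 -1;-0.08 0 0 0 -1;-0.033 0 -0.05 0 -1;-0.036 0 -0.04 0 -1;-0.04 0 -0.035 0 -1;0 0 0 0 -1' ; python3 gc.py .1 0 .14;python3 flap.py wrist far; python3 flap.py scene far
```

```text
time: 56.7
ee_pos: [0.6927, -0.077, 0.1447]
eef_rot: [0.999, 0.042, 0.002, 0.0]
ft_force: [1.2, 0.4, 1.3]
width: 0.0007
grip_force: 0.5
t 56.7 pos [ 0.6927 -0.077   0.1447] yaw 4.86 q7 -1.75 F [1.2 0.4 1.3] w 0.0007 grip 0.5
turn total -0.002 rows>= 1 | shift total [-0.1758 -0.004   0.0229] rows>= 1 | no-turn shift [-0.1758 -0.0036  0.0229]
carton-frame tcp [ 0.1351 -0.0008  0.1447]
wrist far -0.045 th 2.9 down: [57, 59, 79, 70, 48, 62, 15, 24, 17, 195, 201, 71, 50, 29, 51, 150, 129, 115, 111, 110, 129, 162, 124, 141, 128, 151, 136, 124, 28, 43]
wrist far 0.045 th 2.9 down: [58, 58, 110, 56, 51, 42, 17, 17, 18, 27, 200, 65, 55, 20, 135, 132, 131, 176, 168, 124, 109, 154, 130, 91, 146, 118, 135, 133, 47, 54]
scene far -0.045 th 2.9 down: [40, 40, 34, 31, 15, 13, 52, 26, 24, 22, 25, 25, 25, 23, 26, 23, 59, 107, 108, 100, 95, 95, 95, 94, 95, 95, 95, 95, 95, 94]
scene far 0.045 th 2.9 down: [40, 39, 61, 124, 119, 117, 86, 64, 32, 23, 29, 26, 27, 22, 47, 108, 115, 102, 83, 83, 85, 82, 79, 84, 82, 98, 104, 100, 95, 95]
```

```bash
sed -i 's/for o in(-.045,.045)/for o in((-.095,.095) if ax==0 else (-.045,.045))/' flap.py; python3 flap.py wrist,scene,top far
```

```text
wrist far -0.095 th 2.9 down: [57, 58, 58, 58, 59, 35, 43, 35, 57, 58, 59, 91, 39, 26, 14, 14, 31, 59, 58, 56, 53, 59, 58, 57, 33, 18, 11, 23, 31, 30]
wrist far 0.095 th 2.9 down: [58, 58, 58, 57, 57, 28, 46, 51, 58, 93, 173, 54, 44, 19, 125, 105, 141, 104, 122, 118, 107, 98, 175, 123, 120, 137, 128, 119, 146, 29]
scene far -0.095 th 2.9 down: [40, 40, 33, 24, 13, 25, 76, 19, 22, 24, 21, 20, 25, 22, 25, 25, 24, 27, 24, 26, 28, 26, 31, 37, 46, 46, 45, 90, 107, 99]
scene far 0.095 th 2.9 down: [39, 41, 59, 107, 119, 115, 117, 137, 138, 103, 94, 94, 96, 96, 95, 95, 95, 95, 95, 95, 95, 95, 95, 94, 94, 94, 94, 94, 93, 94]
top far -0.095 th 2.9 down: [76, 75, 75, 73, 74, 72, 73, 72, 73, 74, 73, 74, 74, 75, 77, 78, 77, 79, 81, 83, 85, 86, 87, 89, 90, 90, 89, 89, 89, 89]
top far 0.095 th 2.9 down: [16, 16, 16, 15, 15, 27, 90, 110, 118, 120, 121, 122, 123, 123, 122, 117, 104, 99, 101, 101, 99, 100, 101, 101, 100, 99, 98, 100, 101, 101]
```

Top scan shows the far flap up at about 2.35 rad, so it is following. Continuing the sweep.

```bash
python3 -m crank '-0.056 0 -0.035 0 -1;-0.064 0 -0.03 0 -1;-0.07 0 -0.015 0 -1;-0.06 0 0 0 -1;-0.08 0 0.03 0 -1;-0.08 0 0.04 0 -1;-0.08 0 0.05 0 -1;-0.08 0 0.05 0 -1;0 0 0 0 -1;0 0 0 0 -1' ; python3 gc.py .02 0 .115;python3 flap.py top far
```

```text
time: 57.95
ee_pos: [0.5785, -0.0865, 0.1237]
eef_rot: [0.999, 0.043, -0.0, 0.0]
ft_force: [-0.3, -0.2, -0.5]
width: 0.0002
grip_force: 0.0
t 58.0 pos [ 0.5785 -0.0865  0.1237] yaw 4.89 q7 -1.72 F [-0.3 -0.2 -0.5] w 0.0002 grip 0.0
turn total -0.001 rows>= 1 | shift total [-0.0027 -0.0014  0.0434] rows>= 1 | no-turn shift [-0.0027 -0.0014  0.0434]
carton-frame tcp [ 0.0206 -0.0003  0.1237]
top far -0.095 th 2.9 down: [76, 75, 73, 72, 69, 64, 62, 60, 58, 58, 63, 71, 77, 77, 78, 79, 82, 82, 82, 80, 80, 80, 79, 78, 78, 77, 77, 77, 77, 77]
top far 0.095 th 2.9 down: [22, 22, 22, 22, 22, 23, 23, 22, 23, 23, 24, 24, 23, 23, 21, 30, 78, 86, 87, 89, 78, 81, 85, 89, 91, 92, 92, 92, 93, 93]
```

```bash
python3 -m crank '0 0 0.02 0 -1;0 0 0.02 0 -1;0 0 0 0 -1' ; python3 -m crank '0 0 0.015 0 -1;0 0 0 0 -1;0 0 0 0 -1'
```

```text
time: 58.3
ee_pos: [0.5785, -0.0862, 0.1151]
eef_rot: [0.999, 0.043, -0.0, -0.0]
ft_force: [0.5, -0.6, -0.2]
width: 0.0003
grip_force: 0.0
time: 58.6
ee_pos: [0.5788, -0.0862, 0.1133]
eef_rot: [0.999, 0.043, 0.0, 0.0]
ft_force: [-1.7, 0.8, 5.4]
width: 0.0004
grip_force: 2.7
```

```bash
python3 -m crank '0 0 -0.2 0 -1;0 0 -0.25 0 -1;-0.155 0 0 0 -1;-0.155 0 0 0 -1;-0.155 0 0 0 -1;-0.155 0 0 0 -1;-0.155 0 0 0 -1;-0.155 0 0 0 -1;0 0 0 0 -1;0 0 0 0 -1' ; python3 gc.py -.168 0 .115;python3 flap.py top far,near
```

```text
time: 59.6
ee_pos: [0.3931, -0.1029, 0.2031]
eef_rot: [0.999, 0.042, 0.0, 0.002]
ft_force: [0.3, 0.7, 0.0]
width: 0.0005
grip_force: 0.0
t 59.6 pos [ 0.3931 -0.1029  0.2031] yaw 4.82 q7 -1.15 F [0.3 0.7 0. ] w 0.0005 grip 0.0
turn total -0.002 rows>= 1 | shift total [-0.0124 -0.0037  0.4407] rows>= 3 | no-turn shift [-0.0124 -0.0036  0.4407]
carton-frame tcp [-0.1655 -0.0004  0.2031]
top far -0.095 th 2.9 down: [23, 18, 17, 23, 23, 38, 40, 62, 48, 34, 40, 26, 24, 23, 23, 20, 23, 26, 30, 36, 42, 47, 55, 65, 90, 93, 94, 99, 99, 100]
top far 0.095 th 2.9 down: [23, 23, 23, 24, 24, 25, 24, 24, 24, 24, 24, 24, 25, 24, 24, 29, 81, 97, 97, 97, 97, 98, 97, 98, 98, 98, 98, 97, 98, 98]
top near -0.095 th 2.9 down: [76, 80, 83, 85, 86, 88, 87, 86, 79, 49, 29, 22, 30, 28, 28, 44, 37, 31, 50, 44, 67, 62, 89, 86, 100, 98, 102, 101, 100, 101]
top near 0.095 th 2.9 down: [44, 72, 91, 95, 95, 97, 99, 99, 99, 98, 98, 99, 99, 100, 99, 99, 98, 98, 99, 98, 98, 99, 99, 99, 99, 97, 97, 97, 97, 97]
```

```bash
python3 -m crank '-0.012 0 0.15 0 -1;0 0 0.15 0 -1;0 0 0.14 0 -1;0 0 0 0 -1;0 0 0 0 -1;0.05 0 0 0 -1;0.04 0 -0.01 0 -1;0.033 0 -0.05 0 -1;0.036 0 -0.04 0 -1;0.04 0 -0.035 0 -1' ; python3 -m crank '0 0 0 0 -1'; python3 gc.py -.08 0 .16;python3 flap.py top,scene near
```

```text
time: 60.65
ee_pos: [0.4295, -0.0996, 0.1435]
eef_rot: [0.999, 0.042, -0.002, 0.0]
ft_force: [-14.0, 0.8, 16.5]
width: 0.0006
grip_force: 13.2
time: 60.75
ee_pos: [0.431, -0.0994, 0.1444]
eef_rot: [0.999, 0.043, -0.001, 0.0]
ft_force: [-15.4, -0.8, 20.0]
width: 0.0007
grip_force: 13.8
t 60.8 pos [ 0.431  -0.0994  0.1444] yaw 4.89 q7 -1.42 F [-15.4  -0.8  20. ] w 0.0007 grip 13.8
turn total -0.001 rows>= 1 | shift total [ 0.2374 -0.0013 -0.0781] rows>= 2 | no-turn shift [ 0.2374 -0.0018 -0.0781]
carton-frame tcp [-0.1275 -0.0003  0.1444]
top near -0.095 th 2.9 down: [80, 79, 77, 74, 70, 62, 58, 57, 58, 65, 73, 78, 85, 87, 87, 84, 57, 30, 50, 45, 66, 61, 89, 87, 101, 98, 102, 101, 101, 101]
top near 0.095 th 2.9 down: [17, 17, 16, 17, 16, 20, 70, 95, 110, 111, 108, 111, 112, 102, 99, 99, 99, 100, 99, 98, 97, 99, 99, 99, 99, 98, 97, 97, 97, 97]
scene near -0.095 th 2.9 down: [124, 128, 145, 79, 76, 71, 68, 121, 125, 102, 50, 44, 40, 39, 40, 40, 39, 40, 40, 40, 40, 40, 39, 39, 40, 44, 62, 75, 113, 97]
scene near 0.095 th 2.9 down: [42, 42, 44, 43, 61, 65, 90, 110, 125, 123, 122, 122, 122, 122, 122, 122, 122, 122, 124, 93, 95, 95, 96, 96, 95, 94, 95, 95, 93, 97]
```

The near flap is up at about 2.3 rad but partly jammed (20 N). Going straight up to release it, then onward.

```bash
python3 -m crank '0 0 -0.04 0 -1;0 0 -0.03 0 -1;0.02 0 -0.02 0 -1'; python3 gc.py -.08 0 .16;python3 flap.py top near
```

```text
time: 61.15
ee_pos: [0.4351, -0.099, 0.1612]
eef_rot: [0.999, 0.043, 0.001, 0.001]
ft_force: [-0.3, -0.5, 0.6]
width: 0.0001
grip_force: 0.3
t 61.1 pos [ 0.4351 -0.099   0.1612] yaw 4.88 q7 -1.4 F [-0.3 -0.5  0.6] w 0.0001 grip 0.3
turn total -0.001 rows>= 1 | shift total [ 0.2168 -0.0011  0.0062] rows>= 2 | no-turn shift [ 0.2168 -0.0016  0.0062]
carton-frame tcp [-0.1234 -0.0002  0.1612]
top near -0.095 th 2.9 down: [81, 80, 79, 78, 76, 69, 62, 58, 57, 58, 64, 71, 80, 85, 88, 86, 84, 62, 53, 44, 67, 62, 88, 86, 100, 98, 102, 101, 101, 101]
top near 0.095 th 2.9 down: [20, 18, 18, 18, 17, 16, 21, 39, 99, 116, 114, 111, 114, 101, 98, 99, 99, 98, 98, 99, 99, 99, 99, 99, 99, 99, 99, 99, 99, 99]
```

```bash
python3 -m crank '0.06 0 -0.01 0 -1;0.06 0 0 0 -1;0.06 0 0 0 -1;0.06 0 0 0 -1;0.07 0 0.03 0 -1;0.07 0 0.04 0 -1;0.07 0 0.05 0 -1;0.07 0 0.05 0 -1;0 0 0 0 -1;0 0 0 0 -1' ; python3 gc.py -.02 0 .115;python3 flap.py top near
```

```text
time: 62.2
ee_pos: [0.5381, -0.0894, 0.1278]
eef_rot: [0.999, 0.043, -0.0, -0.0]
ft_force: [0.6, 0.0, 0.9]
width: 0.0002
grip_force: 0.0
t 62.2 pos [ 0.5381 -0.0894  0.1278] yaw 4.93 q7 -1.7 F [0.6 0.  0.9] w 0.0002 grip 0.0
turn total -0.001 rows>= 1 | shift total [-0.      0.0017  0.064 ] rows>= 1 | no-turn shift [-0.      0.0017  0.064 ]
carton-frame tcp [-0.02    0.0003  0.1278]
top near -0.095 th 2.9 down: [83, 81, 80, 79, 79, 78, 77, 77, 77, 77, 77, 77, 78, 79, 80, 79, 80, 80, 81, 81, 81, 81, 80, 81, 80, 81, 80, 80, 79, 79]
top near 0.095 th 2.9 down: [25, 25, 25, 25, 26, 27, 26, 26, 26, 26, 26, 19, 103, 113, 100, 96, 94, 88, 81, 75, 89, 87, 86, 83, 83, 81, 91, 91, 91, 91]
```

```bash
python3 -m crank '0 0 0.03 0 -1;0 0 0.025 0 -1;0 0 0.01 0 -1;0 0 0 0 -1;0 0 0 0 -1' ; python3 -m crank '0 0 0.012 0 -1;0 0 0 0 -1;0 0 0 0 -1'
```

```text
time: 62.75
ee_pos: [0.5379, -0.0899, 0.1148]
eef_rot: [0.999, 0.043, -0.0, 0.0]
ft_force: [0.6, -0.6, 0.5]
width: 0.0007
grip_force: 0.0
time: 63.05
ee_pos: [0.5383, -0.0898, 0.1132]
eef_rot: [0.999, 0.043, 0.0, 0.0]
ft_force: [-4.3, -0.0, 9.6]
width: 0.0006
grip_force: 4.7
```

Flat at the same height as the far flap (0.113). I'll retreat and look at the carton.

```bash
python3 -m crank '0 0 -0.1 0 -1;0 0 -0.2 0 -1;0 0 -0.2 0 -1;0 0 -0.2 0 -1;-0.1 0 -0.2 0 -1;-0.1 0 -0.1 0 -1;-0.1 0 0 0 -1;0 0 0 0 -1;0 0 0 0 -1' ; python3 -c "
from h import *
c=cam('wrist');s=cam('scene')
a=cv2.resize(c['img'][0:250,120:520],(800,500))[:, :]
b=s['img'][100:250,180:420]
cv2.imwrite('pics/f.png',np.hstack([cv2.resize(c['img'][:250,160:480],(400,312)),cv2.resize(b,(400,250)) if 0 else cv2.resize(s['img'][100:256,220:420],(400,312))]))"
```

```text
time: 63.95
ee_pos: [0.4782, -0.0956, 0.3124]
eef_rot: [0.999, 0.042, 0.0, 0.001]
ft_force: [-0.6, -0.2, 0.9]
width: 0.0002
grip_force: 0.0
```

View pics/f.png

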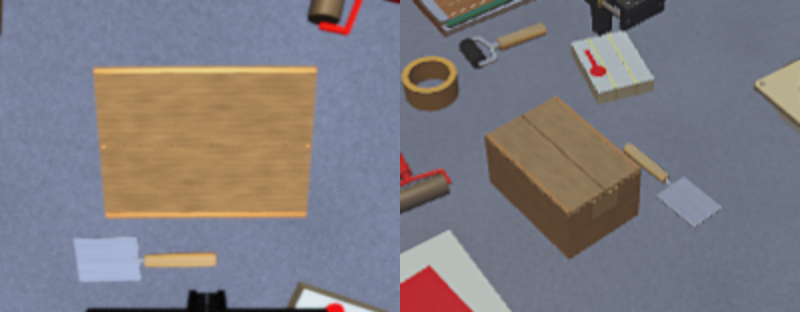

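The carton is closed flat: its lid spans (95,70) to (315,215) in the left half of the picture, and both long flaps meet at the seam in the right half. The bystanders are undisturbed and the robot is clear, so I'm handing in.

```bash
python3 -c "
from bench import workorder
print(workorder.close_job())"
```

```text
the job is handed in; nothing more can be done
None
```

I packed ink_red (the middle-sized one), ink_yellow, can_green, can_silver and stamp_long upright in the carton, folded the end flaps then the long flaps flat, and handed the job in at about 64 s; the judge's result was not shown.

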